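# Load the dead-weight tester and pump it

### The job

Set up the dead-weight tester for a gauge check: slide the larger of the two loose slotted weights sideways onto the carrier's stem, under the stem's cap, so that it lies flat and fully home on the weight already there, with its slot turned at least 45 degrees away from that one's slot, and let go. Then press the sloping pump plunger all the way down to its stop, hold it there for a second, and let it come back up. Leave the smaller weight and the other things on the table where they are.

Things in the scene. Friction and masses are not known exactly. Their poses are not given: they have to be found in the camera images.
- tester: Dead-weight tester, fixed. Grey base plate 160 x 340 x 25 mm; origin at the centre of its underside, x to its back (roughly away from the robot), y to its left, z up. Left, at (0, 90) mm: weight carrier. Right, at y = -100 mm: hand pump, a tube (50 mm diameter at its collar) leaning 35 degrees from vertical, upper end towards the front (-x), with the plunger in it, and a gauge.
- gauge (a point): Centre of the face of the round gauge above the plunger: 90 mm diameter, 36 mm thick towards +x, at (-10, -100, 255) mm in the tester's frame, on a post behind it that ends at x = 74 mm. Its face is only 30 mm behind the centre of the plunger's face: an upright gripper over the plunger would strike it, so come along the leaning axis.
- seat (a point): Point on the carrier stem's axis at the top of the weight already there, 86 mm above the table: where the centre of the new weight's underside belongs. Axes as the tester's. The stem is upright, 10 mm in diameter, on a platform of 104 mm diameter (top at 70 mm); it ends in a cap of 34 mm diameter whose underside is 61 mm above this point, cap 18 mm high.
- earlier_mouth (a point): On the weight already on the carrier (dark steel disc, 104 mm diameter, 16 mm thick, no lug, slot 15 mm wide): middle of its slot's open end, on the rim (52 mm from the stem's axis), at its top face. The horizontal direction from seat to here is the way its slot faces (also the point's x axis). It turns about the stem, stiffly (0.15 N m).
- weight: Larger loose slotted weight: aluminium disc 104 mm diameter, 16 mm thick, about 0.36 kg, lying flat. Origin at its underside's centre, x to the open end of its slot, z up. Slot 15 mm wide, from the rim at +x to 8 mm past the centre. Opposite, on the rim, an upright lug to grip: x = -66 to -42 mm, 12 mm thick along y, from the underside up to z = 60 mm.
- weight_mouth (a point): On the larger loose weight: middle of its slot's open end, at x = 52 mm, z = 16 mm (top face) in the weight's frame.
- small_weight: Smaller loose slotted weight of the same make: 76 mm diameter, 16 mm thick, lug from x = -52 to -28 mm and up to z = 60 mm. Origin at the centre of its underside, x to its slot's open end. Not wanted: leave it.
- plunger_face (a point): Centre of the outer face of the plunger's black head (50 mm diameter, 14 mm thick); moves with it. At rest at (-40, -100, 150) mm in the tester's frame. Its z axis points outward along the plunger's axis (35 degrees from vertical, towards the tester's front): press along its -z.
- plunger (a joint): How far the plunger is pressed, in m: 0 at rest (up), 0.022 at its stop. A spring returns it: about 4 N to start it, 12 N at the stop.
- bottle: Bystander: white plastic bottle with a blue cap, 64 mm diameter, 170 mm tall, upright. Origin at the centre of its underside.
- tape: Bystander: grey roll of tape lying flat, 90 mm outer diameter, 60 mm hole, 25 mm high. Origin at the centre of its underside.

How it is judged:
On the way, in this order (a step that is already met when the one before it is completed fails the run):
1. The larger weight lies flat and fully home on the weight already on the carrier, slot turned away, and is let go (horizontal distance between weight and seat below 0.008 m and z of weight in the frame of seat between -0.004 and 0.004 m and angle between weight's own z axis and vertical below 0.06 rad and horizontal distance between weight_mouth and earlier_mouth above 0.037 m and linear speed of weight below 0.02 m/s and contact force between the fingers and weight below 0.1 N), for 0.3 s.
2. The plunger is pressed to its stop and held there (value of joint plunger above 0.0205 m), for 0.6 s.
At the end, for the whole second after the job is handed in: The larger weight rests released on the carrier's weight: centre within 8 mm of the stem axis, underside within 4 mm of the seat height, tilt under 0.06 rad, slot mouths over 37 mm apart (42 deg); the plunger, after 0.6 s at its stop (over 20.5 mm), is back within 3 mm of rest (all of step 1 and value of joint plunger below 0.003 m); the robot touches nothing.
It fails at once if The smaller weight is moved more than 30 mm (distance of small_weight from where it was at the start of the episode above 0.03 m).
It fails at once if The bottle or the tape is moved more than 30 mm (distance of any of bottle, tape from where it was at the start of the episode above 0.03 m).
It also fails if it takes over 58 s, if anything falls off the work surface, if the arm or the gripper's body presses on something with over 40 N, if the wrist force passes 120 N, or if a joint passes its speed limit or range.

### The arm

A 7-joint arm with a two-finger parallel gripper is mounted at the origin on the work surface. World frame = base frame: x ahead of the robot, y to its left, z up, the work surface at z = 0. Lengths are in m, angles in rad, forces in N, time in s.
With the tool pointing down it reaches from about 0.425 to 0.925 m from the base axis. Payload 6.8 kg.
Tool frame: the origin (TCP) lies midway between the tips of the shut fingers; the grasp point (between the pads) lies 19 mm behind it (bot.pinch_z is the distance from the TCP to the grasp point, in m); x points along the fingers, y is the direction in which the jaws open and shut, and the axes are right-handed (so a half turn about x gives the same grasp; the last joint's range is limited). The gripper opens to 85 mm and grips with 20 to 120 N. Pads are 22 mm wide; open, the fingers measure 114 mm over their backs; the gripper's body (76 mm by 85 mm) begins 54 mm behind the grasp point. The pads swing forward as they close: fully open they stand 13 mm farther back than shut.
Start: joints at [-1.262, 0.477, 0.022, 1.555, -0.011, 1.109, -0.083], TCP at [0.273, 0.617, 0.231] pointing down, gripper open.
Joint ranges: [-2.96, 2.96], [-0.34, 2.1], [-1.41, 1.46], [0.24, 2.44], [-1.37, 4.51], [0.17, 1.92], [-2.96, 2.96]. Speed limits (rad/s): [2.39, 2.39, 3.14, 3.14, 3.14, 3.14, 3.14].

### API

Orientations are given as a unit quaternion [w, x, y, z].
In Python, from station import bot gives the robot as it stands. The module is installed in compiled form; this text tells all that it offers.
- The arm moves only by the tool step_arm, never from a script. Its argument "plan" is a list of rows, each a list of 6 numbers: the shift along the tool's x, y, z in units of 40 mm (1.0 is 40 mm), then the turn, a rotation vector about the tool's x, y, z in units of 360 degrees (1.0 is 360 degrees). In form: [[dx, dy, dz, ax, ay, az], ...]. A call has 1 to 8 rows; each row shifts and turns the commanded pose from where the row before left it, along the tool's axes as they then stand; what a row does not reach is not made up. A row lasts 1/8 s, in which the tool goes at most 62.5 mm and 10.7 degrees, less where a joint would pass 70% of its speed; a pose out of reach is approached as far as the arm can. A call with a number of a shift or a turn outside -1 to 1 is refused whole. A call with a gripper value outside its range is refused whole. "fingers" is the closure, from -1 (fully open) to 1 (shut), set as the call begins (left out, the last holds). The fingers move at their own pace and stop on an object; "force" is the grip in N (left out, the last holds). Time passes only in rows, so rows that do not move let the fingers close. It gives the time, the measured TCP pose, the force and the opening at its end, in the units of the state.
- bot.get_obs(): the state, without advancing time (a new reading comes with each control period).
- bot.read_camera(name): name is "side" or "top"; returns (picture, depth): 480x640x3 uint8, red, green, blue; 480x640 float32, m along the optical axis (not along the pixel's ray), 0 where there is no reading.
- bot.camera_model(name): a dict with "mtx" (3x3 intrinsics, pixels), "k1" (the pictures are not rectified: a ray, as slopes to the right and down, at radius r is drawn at 1 + k1 r^2 times it, then the intrinsics apply), "origin" and "rotation" of the camera in the world. Camera axes: x right, y up, looking along -z (the intrinsics and any distortion apply to the point x, -y, -z); pixel columns grow to the right and rows downward; lengths in m; the calibration is good to about 2 mm. A picture is of the moment at which its call begins. camera_model takes no time and is no camera call.
- bot.hand_in(): hands the job in, once; it reports no verdict.
The state is a dict: "t": time; "q": joint angles; "joint_vel": joint speeds; "joint_torque": joint torques, N m; "eef_pos": TCP position; "tool_rot": TCP orientation; "contact_force": force on the tool from outside, world axes, zero at the start; "torque": the same for the moment, N m; "gripper_width": opening from 0.0 (shut) to 1.0 (fully open).
Only numpy, scipy, OpenCV 4.12 (cv2) and the standard library are available. Lean on these libraries where they do the work, as an engineer would, in place of code of your own. Each camera call takes 0.05 s, during which the arm holds its last target.

## Working session

There is one attempt and no reset: what is moved stays moved. The work goes in short steps, Python scripts to look and compute and a tool call to move; the robot and the scene stay as the last step left them, time stands still between calls to the robot, and variables do not carry over. Pictures are saved under pics/ and viewed, and the job is handed in when it is done.

Besides the shell and the picture viewer there is one more tool, called after ">>>" as name(argument=value, ...) on one line, values as JSON. step_arm: Moves the arm, as the interface text tells. Shifts and turns lie within -1 to 1; 1 stands for 40 mm of shift or 360 degrees of turn. Its arguments: {"type":"object","properties":{"plan":{"type":"array"},"fingers":{"type":"number"},"force":{"type":"number"}},"required":["plan"]}

```bash
mkdir -p pics; cat > h.py <<'E'
import numpy as np, cv2
from station import bot
def snap(name,tag):
    p,d=bot.read_camera(name)
    cv2.imwrite(f'pics/{tag}.png',p[:,:,::-1]); np.savez(f'pics/{tag}.npz',p=p,d=d)
    return p,d
def ray(name,u,v):
    m=bot.camera_model(name);K=np.array(m['mtx'],float);k1=float(m['k1'])
    o=cv2.undistortPoints(np.array([[[u,v]]],float),K,np.array([k1,0,0,0,0.])).ravel()
    R=np.array(m['rotation']);
    if R.shape!=(3,3):
        from scipy.spatial.transform import Rotation as Q; R=Q.from_quat(R,scalar_first=True).as_matrix()
    return np.array(m['origin']),R@np.array([o[0],-o[1],-1.])
def onz(name,u,v,z):
    o,d=ray(name,u,v); return o+d*(z-o[2])/d[2]
def dep(name,u,v,d):
    o,r=ray(name,u,v); return o+r*d
E
python3 - <<'E'
from h import *
print(bot.get_obs())
for n in('top','side'): snap(n,n+'0'); print(bot.camera_model(n))
E
```

```text
{'t': 0.0, 'q': array([-1.26212307,  0.47781863,  0.02232641,  1.55648316, -0.01151231,
        1.10930126, -0.08310672]), 'joint_vel': array([-6.09200317e-05,  6.69147959e-04,  1.96922480e-03, -1.23451238e-03,
       -1.76268744e-03,  7.32812922e-04, -4.85692802e-04]), 'joint_torque': array([-4.72390366e-05, -5.96447754e+01,  1.60719652e+00, -2.81209069e+01,
        1.22158119e-02,  9.30874347e-03,  1.46178877e-05]), 'eef_pos': array([0.27300485, 0.61665827, 0.23029965]), 'tool_rot': array([ 0.69171595,  0.14562131,  0.69190491, -0.146939  ]), 'contact_force': array([-0.00462068, -0.62998806, -0.82637551]), 'torque': array([ 0.02970472,  0.02422907, -0.00982483]), 'gripper_width': 0.9965874872318236}
{'mtx': array([[434.38036248,   0.        , 319.56037814],
       [  0.        , 434.38036248, 238.64593455],
       [  0.        ,   0.        ,   1.        ]]), 'k1': -0.028581341100919727, 'origin': array([ 0.33996772, -0.04635034,  1.05893088]), 'rotation': array([ 0.71264994,  0.08073782, -0.07379685, -0.69293975])}
{'mtx': array([[462.35824106,   0.        , 324.90531318],
       [  0.        , 462.35824106, 246.62119726],
       [  0.        ,   0.        ,   1.        ]]), 'k1': -0.0027199673625668466, 'origin': array([0.50599775, 0.66814167, 0.6192551 ]), 'rotation': array([-0.00478036, -0.01190923,  0.47469058,  0.88005919])}
```

View pics/top0.png

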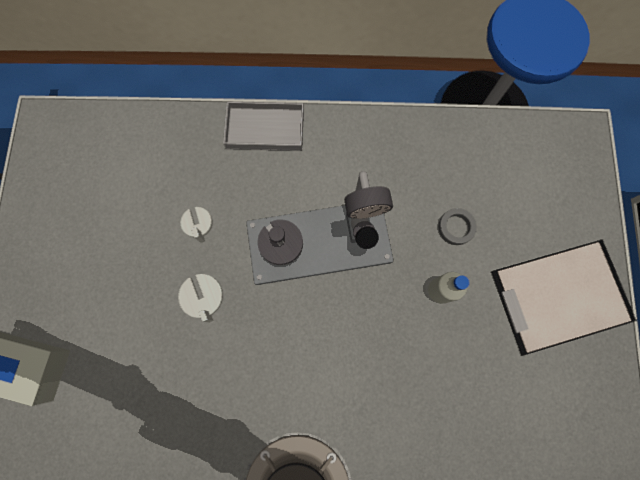

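View pics/side0.png

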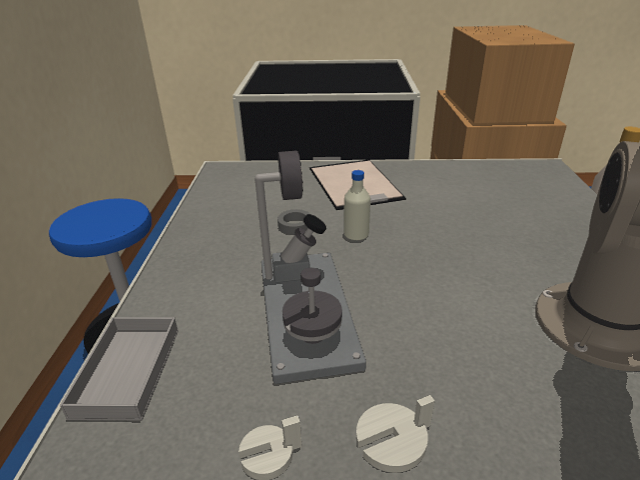

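The top view shows the large weight at about (200,296) with its lug at (207,316), and the small one at (196,222). The carrier is at (280,242) with its old slot facing up-left, towards (267,226). The plunger is at (367,236). Next I measure these.

```bash
python3 - <<'E'
from h import *
p=np.load('pics/top0.npz')['p'];s=np.load('pics/side0.npz')['p']
a=cv2.resize(p[185:345,160:410],(750,480),interpolation=cv2.INTER_CUBIC)
cv2.imwrite('pics/topz.png',a[:,:,::-1])
b=cv2.resize(s[260:480,220:450],None,fx=2.7,fy=2.7,interpolation=cv2.INTER_CUBIC)
cv2.imwrite('pics/sidez.png',b[:,:,::-1])
for nm,im in(('top',p),('side',s)):
    m=((im.min(2)>150)).astype(np.uint8)
    n,l,st,c=cv2.connectedComponentsWithStats(m)
    for i in range(1,n):
        if 150<st[i,4]<8000: print(nm,st[i],c[i])
E
```

```text
top [  0  96  25 101 161] [  9.94409938 143.50931677]
top [  30   96  606  221 1209] [398.88337469 133.12241522]
top [181 207  30  30 557] [195.57271095 221.84021544]
top [ 179  274   42   47 1289] [199.83320403 296.39255237]
top [  0 375  38  31 770] [ 18.83506494 390.12857143]
side [233  59 187  37 528] [330.34659091  83.69886364]
side [ 313  161   88   44 1758] [353.32081911 179.97952218]
side [109 181  85 141 243] [148.61316872 254.95061728]
side [ 14 361  72 119 306] [ 42.73856209 432.70915033]
side [ 356  403   72   63 2993] [392.55696625 434.05846976]
side [ 239  425   53   49 1562] [265.46862996 449.29193342]
```

View pics/topz.png

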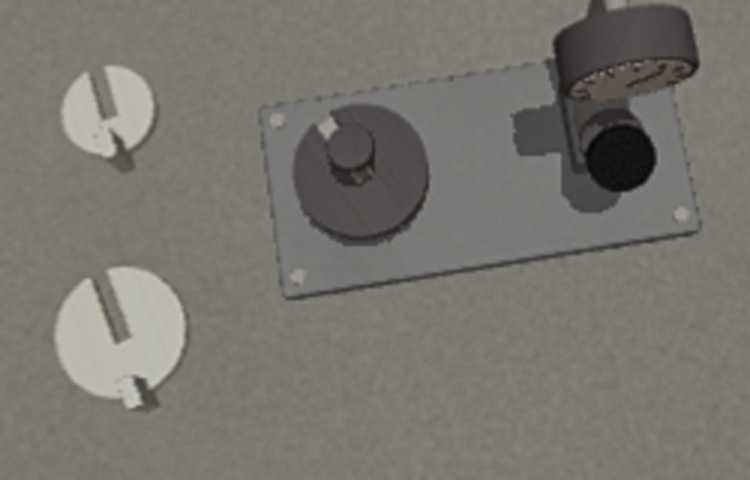

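View pics/sidez.png

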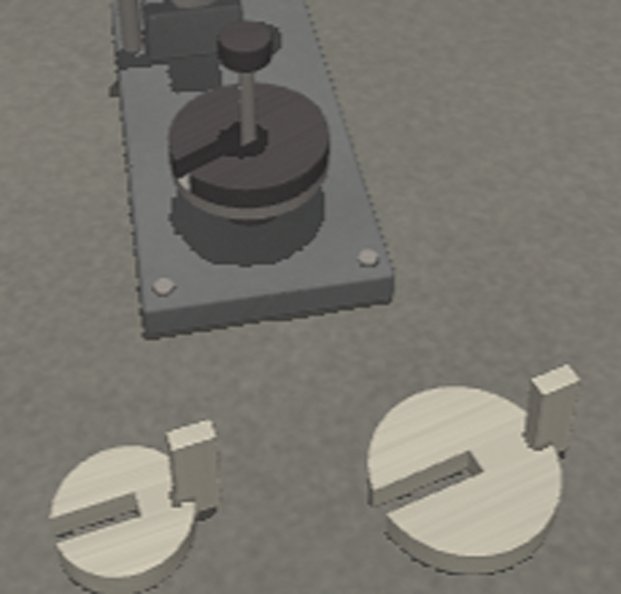

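```bash
cat > m.py <<'E'
from h import *
def fit(P):
    A=np.c_[2*P,np.ones(len(P))];b=(P**2).sum(1);s=np.linalg.lstsq(A,b,rcond=None)[0]
    return s[:2],np.sqrt(s[2]+s[:2]@s[:2])
E
python3 - <<'E'
from m import *
Z=np.load('pics/top0.npz');p=Z['p'].astype(int);d=Z['d']
# big weight: rim points of bright mask
def rim(mask,n,z,cuv,rmin,rmax,skip=None):
    c,_=cv2.findContours(mask.astype(np.uint8),cv2.RETR_EXTERNAL,cv2.CHAIN_APPROX_NONE)
    c=max(c,key=len)[:,0,:]
    W=np.array([onz(n,u,v,z)[:2] for u,v in c])
    ce,r=fit(W)
    for _ in range(8):
        e=np.abs(np.hypot(*(W-ce).T)-r); k=e<max(np.percentile(e,60),.0008); ce,r=fit(W[k])
    return ce,r,k.sum(),len(k)
for nm,(x0,y0,x1,y1) in dict(big=(170,265,230,330),small=(175,200,220,245)).items():
    m=np.zeros(d.shape,bool); m[y0:y1,x0:x1]=p[y0:y1,x0:x1].min(2)>130
    print(nm,rim(m,'top',.016,None,0,0))
f=lambda x,y:(160+(x+.5)/3-.5,185+(y+.5)/3-.5)
print('screws',[onz('top',*f(x,y),.028) for x,y in((277,120),(298,276),(682,213))])
print('platecorner',[onz('top',*f(x,y),.025) for x,y in((262,108),(285,292),(698,228))])
print('cap',onz('top',*f(350,146),.165), 'plface',onz('top',*f(620,158),.150))
print('discrim',[onz('top',*f(x,y),.086) for x,y in((295,170),(428,170),(361,104))],'mouth',onz('top',*f(329,127),.086))
print('lugtop',onz('top',*f(131,393),.06),'mouth',onz('top',*f(99,281),.016),'slotend',onz('top',*f(122,343),.016))
print(d[236,367],d[242,290],d[300,210])
W=dep('top',367,236,d[236,367]);print(W)
g=lambda x,y:(220+(x+.5)/2.7-.5,260+(y+.5)/2.7-.5)
print('side cap',onz('side',*g(246,36),.165),'stem at seat',onz('side',*g(249,140),.086),'lug',onz('side',*g(555,379),.06),'screws',[onz('side',*g(x,y),.028) for x,y in((164,286),(369,257))])
print('side mouth',onz('side',*g(378,497),.016),'slotend',onz('side',*g(477,461),.016),'old mouth',onz('side',*g(174,172),.086))
E
```

```text
big (array([0.42518138, 0.25155896]), np.float64(0.051614547250101), np.int64(108), 180)
small (array([0.60806651, 0.27837624]), np.float64(0.03776140239339736), np.int64(76), 127)
screws [array([0.5998449 , 0.13388393, 0.028     ]), array([0.47227475, 0.1091275 , 0.028     ]), array([ 0.53167611, -0.19649001,  0.028     ])]
platecorner [array([0.61043713, 0.14740761, 0.025     ]), array([0.45956285, 0.11920657, 0.025     ]), array([ 0.52033434, -0.20972864,  0.025     ])]
cap [0.54779281 0.05715174 0.165     ] plface [ 0.5477305  -0.13460818  0.15      ]
discrim [array([0.54617357, 0.10746787, 0.086     ]), array([0.5489589 , 0.00570464, 0.086     ]), array([0.59972109, 0.05947256, 0.086     ])] mouth [0.58074248 0.08325298 0.086     ]
lugtop [0.37530306 0.22614619 0.06      ] mouth [0.46509369 0.27171576 0.016     ] slotend [0.41598324 0.2487172  0.016     ]
0.927716 0.99401474 1.0373057
[ 0.54978453 -0.13563142  0.15396287]
side cap [0.54879084 0.0560539  0.165     ] stem at seat [0.54924825 0.06137882 0.086     ] lug [0.37759854 0.22526266 0.06      ] screws [array([0.60092623, 0.13151846, 0.028     ]), array([0.47284194, 0.10679399, 0.028     ])]
side mouth [0.47372978 0.26726897 0.016     ] slotend [0.41871085 0.24503796 0.016     ] old mouth [0.59468462 0.09131177 0.086     ]
```

```bash
cat >> h.py <<'E'
from scipy.spatial.transform import Rotation as Q
def rel(pos,R=None,sym=True):
    """rotation first (tool rotvec in turns), then shift (units of 40mm) in turned axes; also shift in current axes"""
    o=bot.get_obs();R0=Q.from_quat(o['tool_rot'],scalar_first=True)
    R=R0 if R is None else R
    rv=(R0.inv()*R).as_rotvec()/(2*np.pi)
    if sym:
        R2=R*Q.from_euler('x',180,degrees=True); rv2=(R0.inv()*R2).as_rotvec()/(2*np.pi)
        if np.linalg.norm(rv2)<np.linalg.norm(rv): R,rv=R2,rv2
    d=np.array(pos)-o['eef_pos']
    print('t',round(o['t'],2),'pos',o['eef_pos'].round(4),'rot',rv.round(4),'shift after',(R.inv().apply(d)/.04).round(3),'shift cur',(R0.inv().apply(d)/.04).round(3),'q7',o['q'][6].round(2))
def down(yaw,tilt=None):
    # tool x down, tool y along weight +y for weight yaw (deg)
    a=np.radians(yaw);x=np.array([0,0,-1.]);y=np.array([-np.sin(a),np.cos(a),0]);return Q.from_matrix(np.c_[x,y,np.cross(x,y)])
E
python3 - <<'E'
from h import *
rel([.3768,.227,.12],down(26.5))
rel([.3768,.227,.12],down(26.5)*Q.from_euler('x',180,degrees=True),False)
rel([.3768,.227,.12],down(26.5),False)
E
```

```text
t 0.1 pos [0.2731 0.6167 0.2304] rot [-1.399e-01 -1.000e-04  3.000e-04] shift after [ 2.76  -9.876 -2.026] shift cur [ 2.774 -7.855  6.315] q7 -0.08
t 0.1 pos [0.2731 0.6167 0.2304] rot [3.601e-01 3.000e-04 1.000e-04] shift after [2.76  9.876 2.026] shift cur [ 2.774 -7.855  6.315] q7 -0.08
t 0.1 pos [0.2731 0.6167 0.2304] rot [-1.399e-01 -1.000e-04  3.000e-04] shift after [ 2.76  -9.876 -2.026] shift cur [ 2.774 -7.855  6.315] q7 -0.08
```

>>> step_arm(plan=[[0,0,0,-0.028,0,0],[0,0,0,-0.028,0,0],[0,0,0,-0.028,0,0],[0,0,0,-0.028,0,0],[0,0,0,-0.028,0,0],[0,-0.9,-0.2,0,0,0],[0,-1,-0.2,0,0,0],[0,-1,-0.2,0,0,0]], fingers=-1, force=110)

```text
t: 1.1
eef_pos: [0.3038, 0.5012, 0.2308]
tool_rot: [0.688, -0.162, 0.688, 0.162]
contact_force: [1.5, -0.3, 1.6]
gripper_width: 1.0
```

>>> step_arm(plan=[[0.4,-1,-0.2,0,0,0],[0.4,-1,-0.2,0,0,0],[0.4,-1,-0.2,0,0,0],[0.4,-1,-0.2,0,0,0],[0.4,-1,-0.2,0,0,0],[0.4,-1,-0.2,0,0,0],[0.3,-0.9,-0.2,0,0,0],[0,0,0,0,0,0]])

```text
t: 2.1
eef_pos: [0.3764, 0.2272, 0.1222]
tool_rot: [0.688, -0.161, 0.69, 0.16]
contact_force: [-0.1, 0.5, -1.2]
gripper_width: 0.998
```

```bash
python3 - <<'E'
from h import *
rel([.3768,.227,.027],down(26.5))
p,d=snap('side','s1')
E
```

```text
t 2.1 pos [0.3764 0.2272 0.1222] rot [-0.0007 -0.0005  0.0003] shift after [ 2.38  -0.008  0.007] shift cur [ 2.38  -0.004  0.015] q7 1.32
```

View pics/s1.png

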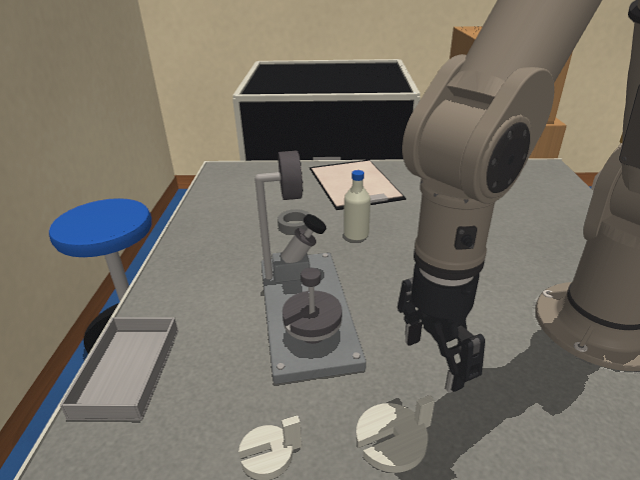

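The open jaws straddle the lug at about (425,415), so I descend and grip.

>>> step_arm(plan=[[0.6,0,0,0,0,0],[0.6,0,0,0,0,0],[0.6,0,0,0,0,0],[0.58,0,0,0,0,0],[0,0,0,0,0,0]])

```text
t: 2.78
eef_pos: [0.3756, 0.2316, 0.0272]
tool_rot: [0.687, -0.163, 0.689, 0.163]
contact_force: [-0.3, -0.3, 0.7]
gripper_width: 0.997
```

>>> step_arm(plan=[[0,0,0,0,0,0],[0,0,0,0,0,0],[0,0,0,0,0,0],[0,0,0,0,0,0],[0,0,0,0,0,0],[0,0,0,0,0,0]], fingers=1, force=110)

```text
t: 3.52
eef_pos: [0.3775, 0.2308, 0.0288]
tool_rot: [0.689, -0.162, 0.688, 0.162]
contact_force: [0.4, -1.1, 6.9]
gripper_width: 0.121
```

```bash
python3 - <<'E'
from h import *
o=bot.get_obs();print(o['eef_pos'],o['contact_force'],o['torque'],o['gripper_width'])
p,d=snap('side','s2')
E
```

```text
[0.37750385 0.23076888 0.02876707] [ 0.3676413  -1.09066829  6.92055621] [-0.38048138 -0.14288419 -0.04463502] 0.12118705659891651
```

View pics/s2.png

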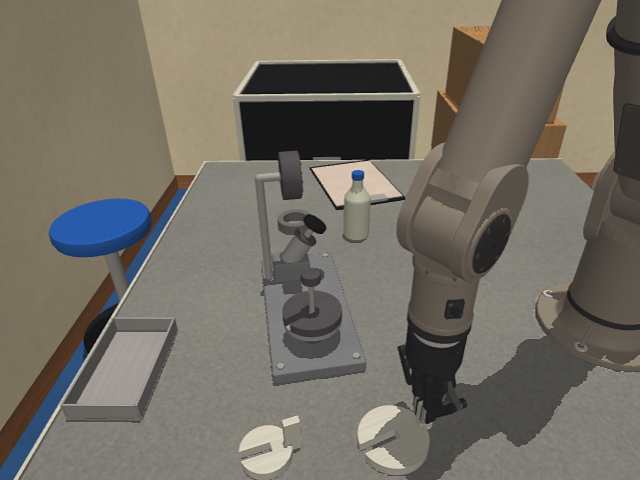

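>>> step_arm(plan=[[-0.4,0,0,0,0,0],[-0.6,0,0,0,0,0],[-0.7,0,0,0,0,0],[-0.7,0,0,0,0,0],[-0.6,0,0,0,0,0],[0,0,0,0,0,0],[0,0,0,0,0,0]])

```text
t: 4.45
eef_pos: [0.376, 0.2301, 0.1471]
tool_rot: [0.688, -0.162, 0.689, 0.162]
contact_force: [-1.1, -0.3, -2.9]
gripper_width: 0.119
```

```bash
python3 - <<'E'
from m import *
o=bot.get_obs();print(o)
p,d=snap('side','s3');t,dt=snap('top','t3')
print(bot.get_obs()['eef_pos'],bot.get_obs()['t'])
cv2.imwrite('pics/s3z.png',cv2.resize(p[200:480,300:560],None,fx=2,fy=2)[:,:,::-1])
cv2.imwrite('pics/t3z.png',cv2.resize(t[200:360,140:400],None,fx=3,fy=3)[:,:,::-1])
E
```

```text
{'t': 4.45, 'q': array([-0.63083168,  0.21053183, -0.06745264,  2.1712662 ,  0.02033835,
        0.76218343,  1.32202501]), 'joint_vel': array([-0.00022127,  0.01363946,  0.00018142,  0.00593893, -0.00019277,
        0.00206403,  0.00018583]), 'joint_torque': array([ 2.33278860e-02, -3.86986899e+01,  2.26320061e-01, -2.34070498e+01,
        3.38425732e-02, -1.62279261e-01,  9.35036333e-04]), 'eef_pos': array([0.37595787, 0.230109  , 0.14706679]), 'tool_rot': array([ 0.68768023, -0.16243172,  0.68884422,  0.16188105]), 'contact_force': array([-1.1321019 , -0.27115935, -2.88203348]), 'torque': array([-0.12877008,  0.11954298,  0.01210412]), 'gripper_width': 0.11878777454474372}
[0.37585592 0.23009232 0.14683176] 4.55
```

View pics/s3z.png

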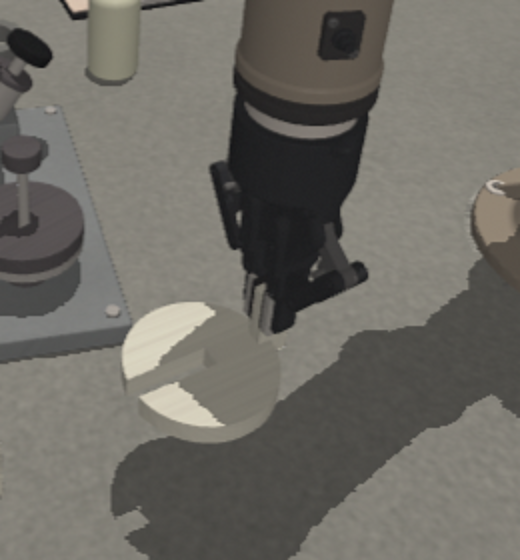

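View pics/t3z.png

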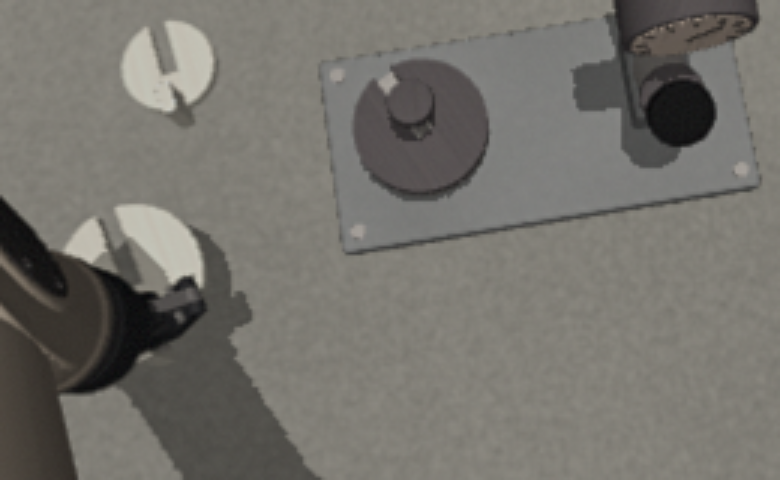

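```bash
cat > pl.py <<'E'
from m import *
import sys
def cloud(n,tag,box):
    d=np.load(f'pics/{tag}.npz')['d'];p=np.load(f'pics/{tag}.npz')['p']
    m=bot.camera_model(n);K=np.array(m['mtx']);R=Q.from_quat(m['rotation'],scalar_first=True).as_matrix()
    x0,y0,x1,y1=box;u,v=np.meshgrid(np.arange(x0,x1),np.arange(y0,y1))
    o=cv2.undistortPoints(np.stack([u.ravel(),v.ravel()],1)[:,None].astype(float),K,np.array([m['k1'],0,0,0,0.]))[:,0]
    D=d[y0:y1,x0:x1].ravel();P=np.c_[o[:,0],-o[:,1],-np.ones(len(o))]*D[:,None]@R.T+np.array(m['origin'])
    return P[D>0],p[y0:y1,x0:x1].reshape(-1,3)[D>0],np.c_[u.ravel(),v.ravel()][D>0]
def plane(P):
    c=np.median(P,0);A=P
    for _ in range(6):
        c=A.mean(0);w=np.linalg.svd(A-c,full_matrices=False)[2][2];w*=np.sign(w[2])
        e=np.abs((P-c)@w);A=P[e<.0025]
    return c,w,A
E
python3 - <<'E'
from pl import *
P,C,U=cloud('side','s3',(355,345,445,425))
k=(P[:,2]>.12)&(P[:,2]<.15)&(C.astype(int).min(1)>85)
c,w,A=plane(P[k]);print(k.sum(),len(A),c,w)
print(A[:,:2].min(0),A[:,:2].max(0))
from scipy.spatial import ConvexHull
h=A[ConvexHull(A[:,:2]).vertices];print(fit(h[:,:2]))
ce,r=fit(h[:,:2])
for _ in range(5):
    e=np.abs(np.hypot(*(h[:,:2]-ce).T)-r);kk=e<.002;ce,r=fit(h[kk][:,:2])
print(ce,r,kk.sum())
E
```

```text
4341 3548 [0.421614   0.25525939 0.13506249] [0.00639535 0.00423149 0.9999706 ]
[0.36283068 0.19936518] [0.47469548 0.30541009]
(array([0.42115051, 0.25156432]), np.float64(0.05327761423110223))
[0.42326709 0.25248206] 0.052230295636718715 38
```

>>> step_arm(plan=[[0,0,0,0.025,0,0],[0,0,0,0.026,0,0],[0,0,0,0.026,0,0],[0,0,0,0.026,0,0],[0,0,0,0.026,0,0],[0,0,0,0.025,0,0],[0,0,0,0.025,0,0],[0,0,0,0,0,0]])

```text
t: 5.55
eef_pos: [0.3762, 0.2305, 0.1472]
tool_rot: [0.669, 0.229, 0.669, -0.23]
contact_force: [-0.1, -0.4, -3.5]
gripper_width: 0.122
```

```bash
python3 - <<'E'
from h import *
rel([.4196,.1576,.122],down(-38))
E
```

```text
t 5.55 pos [0.3762 0.2305 0.1472] rot [ 0.0005 -0.      0.0003] shift after [ 0.631 -0.767  1.977] shift cur [ 0.631 -0.772  1.974] q7 0.25
```

>>> step_arm(plan=[[0.1,-0.19,0.5,0,0,0],[0.1,-0.19,0.5,0,0,0],[0.2,-0.19,0.5,0,0,0],[0.23,-0.2,0.47,0,0,0],[0,0,0,0,0,0],[0,0,0,0,0,0]])

```text
t: 6.3
eef_pos: [0.4197, 0.1586, 0.1227]
tool_rot: [0.669, 0.229, 0.669, -0.229]
contact_force: [0.0, -0.5, -3.5]
gripper_width: 0.122
```

```bash
python3 - <<'E'
from pl import *
rel([.4196,.1576,.122],down(-38))
p,d=snap('side','s4');t,dt=snap('top','t4')
cv2.imwrite('pics/s4z.png',cv2.resize(p[220:440,240:500],None,fx=2.5,fy=2.5,interpolation=cv2.INTER_CUBIC)[:,:,::-1])
cv2.imwrite('pics/t4z.png',cv2.resize(t[200:360,180:400],None,fx=3.5,fy=3.5,interpolation=cv2.INTER_CUBIC)[:,:,::-1])
E
```

```text
t 6.3 pos [0.4197 0.1586 0.1227] rot [ 0.0005 -0.0001  0.    ] shift after [ 0.019 -0.02   0.014] shift cur [ 0.019 -0.02   0.014] q7 0.47
```

View pics/s4z.png

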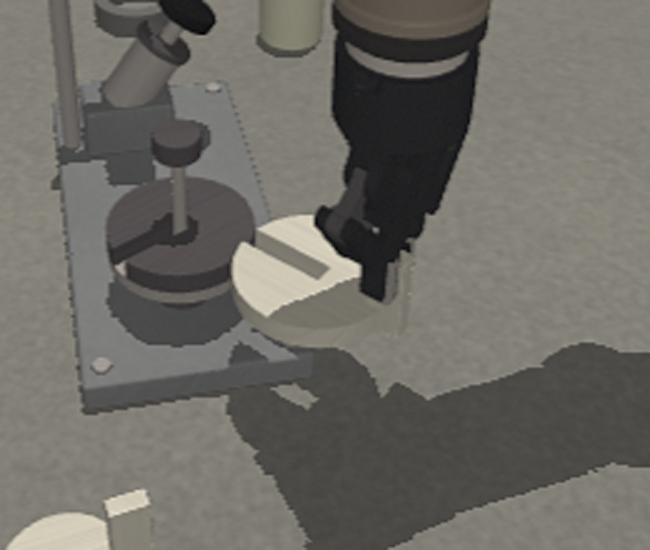

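View pics/t4z.png

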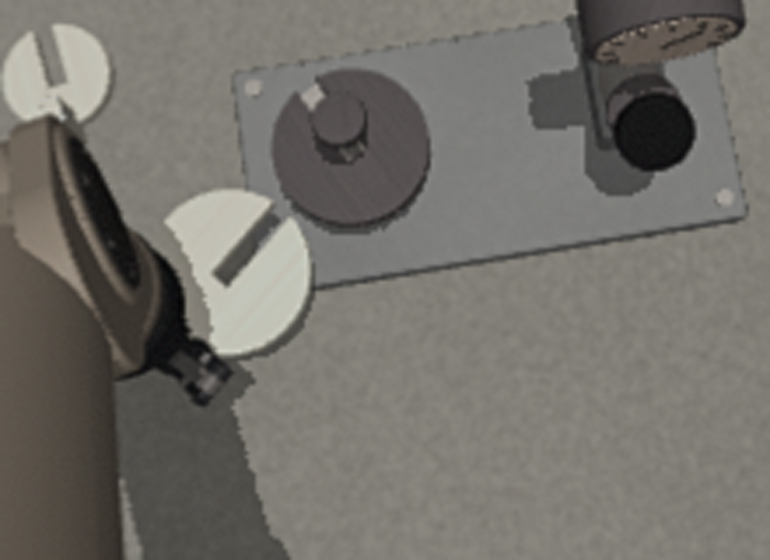

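```bash
cat > slot.py <<'E'
from pl import *
def slot(tag,ztop,yaw,cen,thr=130,cam='top'):
    # sample image on world plane: perpendicular profiles across slot
    im=np.load(f'pics/{tag}.npz')['p'].astype(np.float32).min(2)
    m=bot.camera_model(cam);K=np.array(m['mtx']);R=Q.from_quat(m['rotation'],scalar_first=True).as_matrix()
    a=np.radians(yaw);ex=np.array([np.cos(a),np.sin(a)]);ey=np.array([-ex[1],ex[0]])
    out=[]
    ss=np.arange(-.016,.016,.0005)
    for l in np.arange(.004,.046,.003):
        W=np.array([np.r_[cen+l*ex+s*ey,ztop] for s in ss])
        X=(W-np.array(m['origin']))@R;X=X*[1,-1,-1]
        uv=cv2.projectPoints(X,np.zeros(3),np.zeros(3),K,np.array([m['k1'],0,0,0,0.]))[0][:,0].astype(np.float32)
        v=cv2.remap(im,uv[:,0][None],uv[:,1][None],cv2.INTER_LINEAR)[0]
        dk=np.where(v<thr)[0]
        if len(dk)>4: out.append((l,ss[dk[0]],ss[dk[-1]],v[::8].round()))
    return out
E
python3 - <<'E'
from slot import *
P,C,U=cloud('top','t4',(220,245,275,305))
k=(P[:,2]>.1)&(P[:,2]<.12)&(C.astype(int).min(1)>130)
c,w,A=plane(P[k]);print(len(A),c,w)
P,C,U=cloud('side','s4',(330,300,400,360))
k=(P[:,2]>.1)&(P[:,2]<.12)&(C.astype(int).min(1)>110)
c,w,A=plane(P[k]);print(len(A),c,w)
from h import *
cen=np.array([.4197,.1586])+.053*np.array([.788,-.616]);print(cen)
for r in slot('t4',.1105,-38,cen):print(r[0].round(3),r[1:3],r[3])
E
```

```text
996 [0.4623303  0.11921667 0.11047855] [ 0.00278699 -0.00658175  0.99997446]
1152 [0.47625165 0.12717464 0.11085986] [-3.03378751e-03  9.65831300e-04  9.99994932e-01]
[0.461464 0.125952]
0.004 (np.float64(-0.0049999999999999906), np.float64(0.008000000000000021)) [184. 182. 179.  93.  75.  75. 128. 183.]
0.007 (np.float64(-0.005499999999999991), np.float64(0.008000000000000021)) [184. 183. 178.  80.  74.  74. 125. 183.]
0.01 (np.float64(-0.005499999999999991), np.float64(0.008000000000000021)) [185. 184. 181.  76.  72.  73. 125. 183.]
0.013 (np.float64(-0.005499999999999991), np.float64(0.0075000000000000205)) [185. 184. 181.  75.  74.  74. 130. 183.]
0.016 (np.float64(-0.005499999999999991), np.float64(0.008000000000000021)) [185. 184. 180.  76.  73.  74. 129. 182.]
0.019 (np.float64(-0.0049999999999999906), np.float64(0.0075000000000000205)) [185. 184. 181.  98.  69.  74. 130. 182.]
0.022 (np.float64(-0.00449999999999999), np.float64(0.008000000000000021)) [184. 184. 181. 110.  70.  72. 128. 182.]
0.025 (np.float64(-0.00449999999999999), np.float64(0.008000000000000021)) [184. 184. 180. 121.  75.  73. 125. 181.]
0.028 (np.float64(-0.0049999999999999906), np.float64(0.008000000000000021)) [184. 184. 178. 116.  75.  76. 128. 182.]
0.031 (np.float64(-0.00449999999999999), np.float64(0.008000000000000021)) [183. 184. 178. 119.  74.  76. 124. 182.]
0.034 (np.float64(-0.00449999999999999), np.float64(0.008000000000000021)) [183. 184. 180. 123.  77.  77. 129. 182.]
0.037 (np.float64(-0.00449999999999999), np.float64(0.0075000000000000205)) [182. 184. 180. 113.  76.  76. 135. 182.]
0.04 (np.float64(-0.00449999999999999), np.float64(0.0075000000000000205)) [182. 184. 178. 107.  72.  76. 130. 181.]
0.043 (np.float64(-0.0049999999999999906), np.float64(0.0075000000000000205)) [184. 185. 176. 119.  93.  95. 134. 182.]
```

```bash
python3 - <<'E'
from slot import *
cen=np.array([.461464,.125952])
for r in slot('s4',.1107,-38,cen,150,'side'):print(r[0].round(3),r[1:3],r[3])
# stem in side image: profile rows, at z=.100 and z=.13: cols
im=np.load('pics/s4.npz')['p'].astype(int)
for v in (290,295,300,305): print(v,[tuple(im[v,u]) for u in range(306,320)])
E
```

```text
0.004 (np.float64(-0.006999999999999992), np.float64(0.00700000000000002)) [187. 184. 166. 110. 111. 112. 166. 183.]
0.007 (np.float64(-0.007499999999999993), np.float64(0.00700000000000002)) [187. 182. 161. 110. 111. 110. 168. 182.]
0.01 (np.float64(-0.007499999999999993), np.float64(0.00700000000000002)) [187. 184. 157. 111. 112. 110. 173. 182.]
0.013 (np.float64(-0.007499999999999993), np.float64(0.00700000000000002)) [187. 184. 160. 109. 111. 111. 163. 182.]
0.016 (np.float64(-0.006999999999999992), np.float64(0.0075000000000000205)) [187. 184. 168. 110. 112. 111. 158. 181.]
0.019 (np.float64(-0.006999999999999992), np.float64(0.0075000000000000205)) [187. 184. 165. 110. 112. 111. 157. 181.]
0.022 (np.float64(-0.007499999999999993), np.float64(0.0075000000000000205)) [187. 185. 154. 110. 111. 110. 162. 181.]
0.025 (np.float64(-0.007499999999999993), np.float64(0.0075000000000000205)) [187. 185. 152. 110. 112. 110. 159. 181.]
0.028 (np.float64(-0.007499999999999993), np.float64(0.0075000000000000205)) [186. 185. 154. 110. 112. 111. 155. 181.]
0.031 (np.float64(-0.00749999999999999
[... 2386 characters left out ...]
np.int64(80), np.int64(81)), (np.int64(83), np.int64(78), np.int64(80))]
305 [(np.int64(70), np.int64(65), np.int64(66)), (np.int64(54), np.int64(52), np.int64(52)), (np.int64(56), np.int64(53), np.int64(54)), (np.int64(85), np.int64(81), np.int64(79)), (np.int64(103), np.int64(100), np.int64(95)), (np.int64(107), np.int64(103), np.int64(99)), (np.int64(106), np.int64(102), np.int64(98)), (np.int64(101), np.int64(97), np.int64(93)), (np.int64(88), np.int64(85), np.int64(82)), (np.int64(85), np.int64(80), np.int64(79)), (np.int64(88), np.int64(82), np.int64(82)), (np.int64(87), np.int64(82), np.int64(82)), (np.int64(86), np.int64(81), np.int64(81)), (np.int64(86), np.int64(81), np.int64(80))]
```

>>> step_arm(plan=[[0,-0.04,0.3,0,0,0],[0,0,0.4,0,0,0],[0,0,0.4,0,0,0],[0,0,0.1,0,0,0],[0,0,0,0,0,0],[0,0,0,0,0,0]])

```text
t: 7.15
eef_pos: [0.4564, 0.1275, 0.1228]
tool_rot: [0.669, 0.23, 0.669, -0.23]
contact_force: [-0.2, 0.0, -2.9]
gripper_width: 0.118
```

```bash
python3 - <<'E'
from pl import *
rel([.548-.053*.788,.0572+.053*.616,.122],down(-38))
p,d=snap('side','s5');t,dt=snap('top','t5')
cv2.imwrite('pics/s5z.png',cv2.resize(p[250:370,260:400],None,fx=5,fy=5,interpolation=cv2.INTER_CUBIC)[:,:,::-1])
cv2.imwrite('pics/t5z.png',cv2.resize(t[205:305,220:320],None,fx=5.5,fy=5.5,interpolation=cv2.INTER_CUBIC)[:,:,::-1])
E
```

```text
t 7.15 pos [0.4564 0.1275 0.1228] rot [ 0.0003 -0.0001  0.    ] shift after [0.019 0.025 1.563] shift cur [0.018 0.022 1.563] q7 0.58
```

View pics/s5z.png

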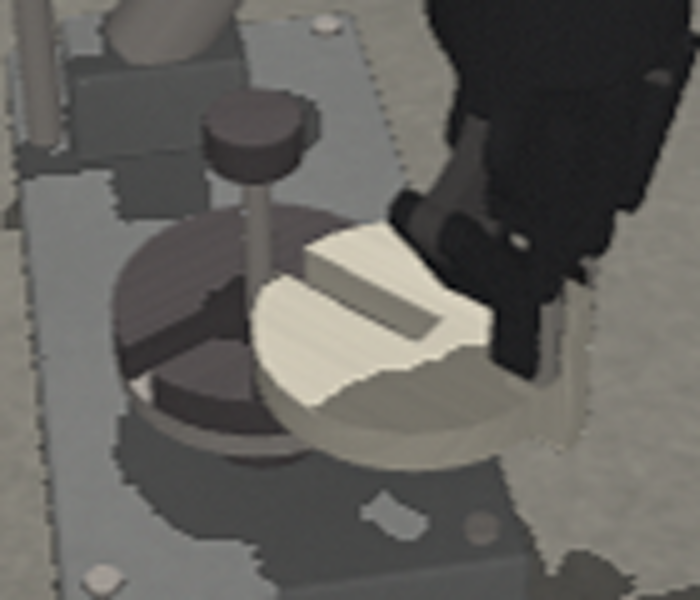

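View pics/t5z.png

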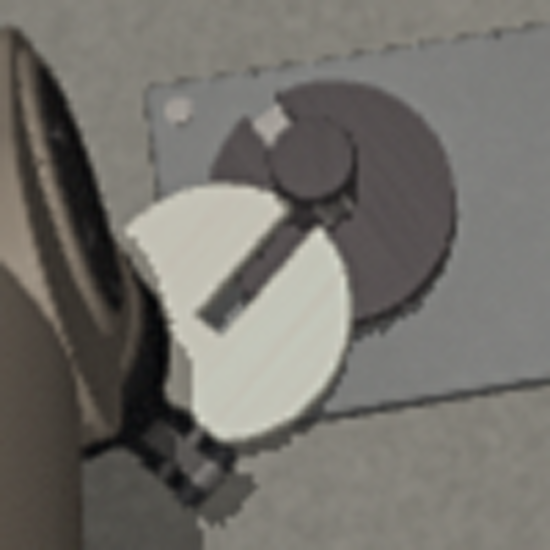

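The slot mouth now sits just short of the stem and in line with it. In the side zoom the stem is at (258,240), on the slot's extended midline. I slide in gently.

>>> step_arm(plan=[[0,0,0.2,0,0,0],[0,0,0.2,0,0,0],[0,0,0.1,0,0,0],[0,0,0,0,0,0]])

```text
t: 7.75
eef_pos: [0.4729, 0.1146, 0.1229]
tool_rot: [0.669, 0.23, 0.669, -0.23]
contact_force: [0.6, -0.5, -3.6]
gripper_width: 0.122
```

>>> step_arm(plan=[[0,0,0.2,0,0,0],[0,0,0.2,0,0,0],[0,0,0.1,0,0,0],[0,0,0,0,0,0]])

```text
t: 8.25
eef_pos: [0.4886, 0.1024, 0.1229]
tool_rot: [0.669, 0.23, 0.669, -0.23]
contact_force: [-0.2, -0.0, -3.2]
gripper_width: 0.123
```

>>> step_arm(plan=[[0,0,0.15,0,0,0],[0,0,0.15,0,0,0],[0,0,0.15,0,0,0],[0,0,0.08,0,0,0],[0,0,0,0,0,0]])

```text
t: 8.88
eef_pos: [0.5053, 0.0894, 0.1229]
tool_rot: [0.669, 0.23, 0.669, -0.23]
contact_force: [0.0, -0.4, -2.8]
gripper_width: 0.121
```

```bash
python3 - <<'E'
from pl import *
rel([.548-.053*.788,.0572+.053*.616,.1145],down(-38))
print(bot.get_obs()['contact_force'],bot.get_obs()['torque'])
p,d=snap('side','s6');t,dt=snap('top','t6')
cv2.imwrite('pics/s6z.png',cv2.resize(p[250:370,260:400],None,fx=5,fy=5,interpolation=cv2.INTER_CUBIC)[:,:,::-1])
cv2.imwrite('pics/t6z.png',cv2.resize(t[205:305,220:320],None,fx=5.5,fy=5.5,interpolation=cv2.INTER_CUBIC)[:,:,::-1])
E
```

```text
t 8.88 pos [0.5053 0.0894 0.1229] rot [ 0.0001 -0.      0.    ] shift after [0.209 0.023 0.013] shift cur [0.209 0.023 0.013] q7 0.7
[ 0.03577609 -0.37062019 -2.80330227] [ 0.08614832  0.1270922  -0.03803789]
```

View pics/s6z.png

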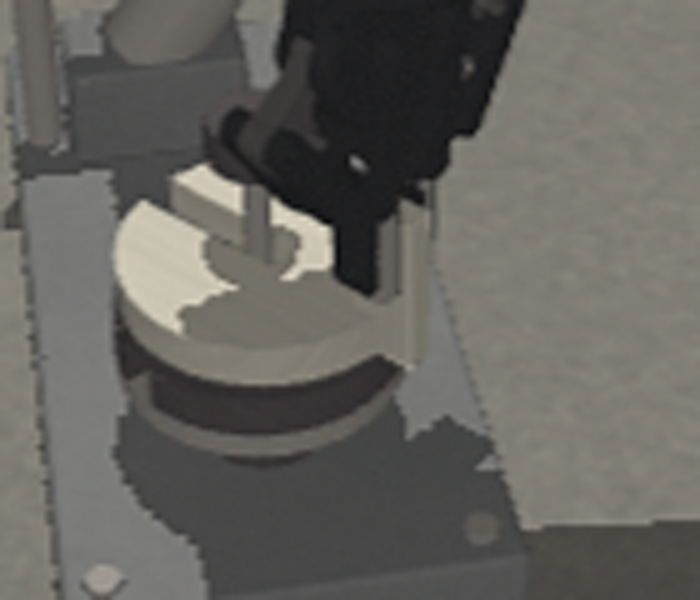

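View pics/t6z.png

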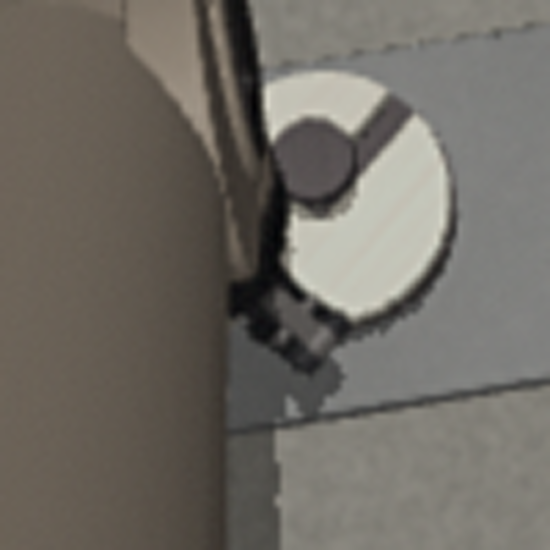

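The stem is in the slot with no side force. I lower slowly, watching the force.

>>> step_arm(plan=[[0.07,0,0,0,0,0],[0.07,0,0,0,0,0],[0.04,0,0,0,0,0],[0,0,0,0,0,0],[0,0,0,0,0,0]])

```text
t: 9.6
eef_pos: [0.5051, 0.0897, 0.1157]
tool_rot: [0.669, 0.23, 0.669, -0.23]
contact_force: [-0.2, 0.7, -3.1]
gripper_width: 0.122
```

>>> step_arm(plan=[[0.03,0,0,0,0,0],[0,0,0,0,0,0],[0,0,0,0,0,0]])

```text
t: 9.98
eef_pos: [0.5053, 0.0898, 0.1148]
tool_rot: [0.669, 0.23, 0.669, -0.23]
contact_force: [-1.0, 0.2, 1.3]
gripper_width: 0.121
```

>>> step_arm(plan=[[0,0,0,0,0,0],[0,0,0,0,0,0],[0,0,0,0,0,0],[0,0,0,0,0,0],[0,0,0,0,0,0]], fingers=-0.3)

```text
t: 10.6
eef_pos: [0.5051, 0.0897, 0.1145]
tool_rot: [0.669, 0.23, 0.669, -0.23]
contact_force: [-0.3, -0.7, 0.1]
gripper_width: 0.653
```

```bash
python3 - <<'E'
from pl import *
o=bot.get_obs();print(o['contact_force'],o['gripper_width'])
p,d=snap('side','s7')
cv2.imwrite('pics/s7z.png',cv2.resize(p[220:370,240:400],None,fx=4,fy=4,interpolation=cv2.INTER_CUBIC)[:,:,::-1])
E
```

```text
[-0.3160935  -0.73229978  0.13434568] 0.6529005081919013
```

View pics/s7z.png

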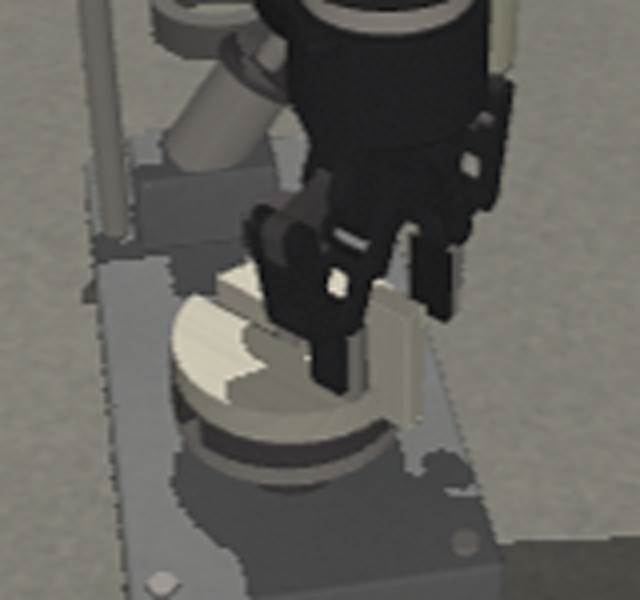

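The fingers are clear of the lug, so I go straight up and check.

>>> step_arm(plan=[[-0.3,0,0,0,0,0],[-0.5,0,0,0,0,0],[-0.7,0,0,0,0,0],[-0.8,0,0,0,0,0],[-0.8,0,-0.5,0,0,0],[-0.8,0,-0.8,0,0,0],[-0.6,0,-0.8,0,0,0],[0,0,0,0,0,0]])

```text
t: 11.65
eef_pos: [0.4385, 0.1432, 0.2972]
tool_rot: [0.67, 0.23, 0.668, -0.227]
contact_force: [-0.0, -0.2, -0.3]
gripper_width: 0.651
```

```bash
python3 - <<'E'
from slot import *
o=bot.get_obs();print(o['eef_pos'],o['contact_force'],o['q'])
p,d=snap('side','s8');t,dt=snap('top','t8')
cv2.imwrite('pics/s8z.png',cv2.resize(p[220:370,240:400],None,fx=4,fy=4,interpolation=cv2.INTER_CUBIC)[:,:,::-1])
cv2.imwrite('pics/t8z.png',cv2.resize(t[205:305,220:320],None,fx=5.5,fy=5.5,interpolation=cv2.INTER_CUBIC)[:,:,::-1])
P,C,U=cloud('side','s8',(275,285,360,360))
k=(P[:,2]>.09)&(P[:,2]<.115)&(C.astype(int).min(1)>85)
c,w,A=plane(P[k]);print(len(A),c,w)
E
```

```text
[0.43851809 0.14317294 0.29718176] [-0.04184805 -0.21604058 -0.30156141] [-0.60049499  0.04688086  0.15656894  1.97164195 -0.00912685  1.11879923
  0.47241794]
1430 [0.55184303 0.06602605 0.10329657] [ 2.17570743e-03 -4.08209651e-04  9.99997550e-01]
```

View pics/s8z.png

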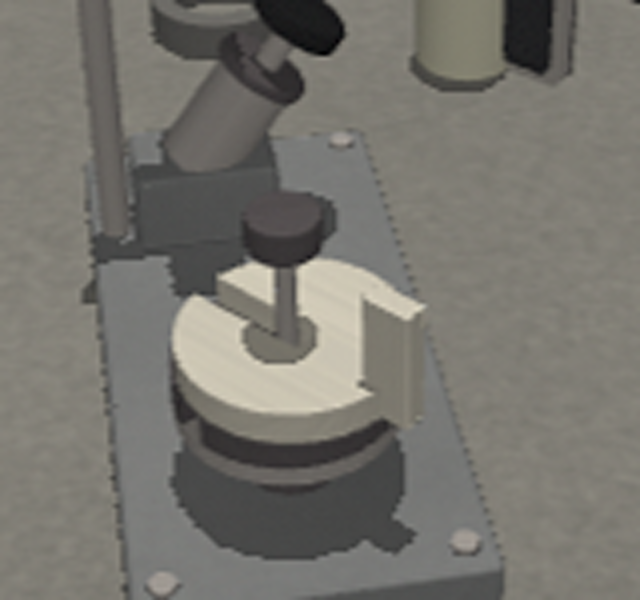

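View pics/t8z.png

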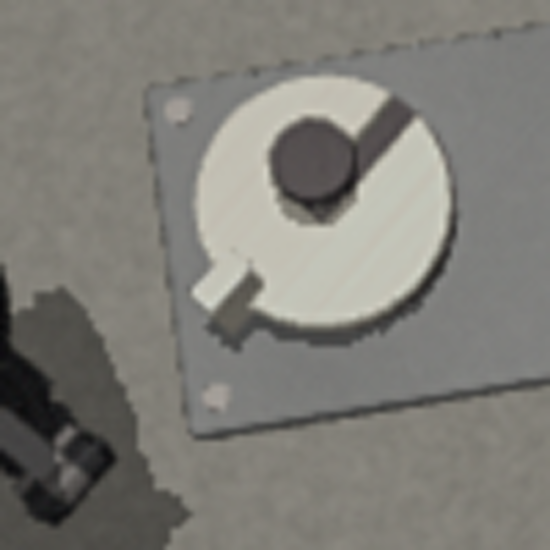

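```bash
cat >> h.py <<'E'
Y=np.radians(11);T=np.radians(35)
NV=np.array([-np.sin(T)*np.cos(Y),-np.sin(T)*np.sin(Y),np.cos(T)]);F=np.array([.546,-.136,.150])
ty=np.array([-np.sin(Y),np.cos(Y),0]);RP=Q.from_matrix(np.c_[-NV,ty,np.cross(-NV,ty)])
E
python3 - <<'E'
from slot import *
Z=np.load('pics/t8.npz');p=Z['p'].astype(int);m=np.zeros(p.shape[:2],np.uint8);m[215:268,252:305]=p[215:268,252:305].min(2)>130
c,_=cv2.findContours(m,cv2.RETR_EXTERNAL,cv2.CHAIN_APPROX_NONE);c=max(c,key=len)[:,0]
W=np.array([onz('top',u,v,.1025)[:2] for u,v in c]);ce,r=fit(W)
for _ in range(8):
    e=np.abs(np.hypot(*(W-ce).T)-r);k=e<.0015;ce,r=fit(W[k])
print('centre',ce,r,k.sum(),len(k))
rel(F+.1*NV,RP)
print((F+.1*NV))
E
```

```text
centre [0.54164245 0.05740248] 0.04768625686151791 43 205
t 11.75 pos [0.439  0.141  0.2949] rot [-0.1315 -0.091   0.0414] shift after [ 1.217 -7.307 -1.009] shift cur [ 1.575 -4.901  5.421] q7 0.47
[ 0.48969618 -0.14694435  0.2319152 ]
```

```bash
python3 - <<'E'
from slot import *
Z=np.load('pics/t8.npz');p=Z['p'].astype(int)
f=lambda x,y:(220+(x+.5)/5.5-.5,205+(y+.5)/5.5-.5)
W=np.array([onz('top',*f(x,y),.102)[:2] for x,y in((322,75),(195,200),(452,200),(420,105),(232,112),(435,265),(300,325),(380,307))])
ce,r=fit(W);print(ce,r,np.hypot(*(W-ce).T)-r)
a=onz('top',*f(401,106),.102)[:2]-ce;print('slot yaw',np.degrees(np.arctan2(a[1],a[0])))
E
```

```text
[0.54633284 0.05843128] 0.05308274297745106 [-1.33769044e-03  2.36664166e-04 -7.96936678e-04  1.66385721e-03
  6.10248279e-05  7.09256585e-04  9.36818337e-04 -1.55834948e-03]
slot yaw -37.119571613901265
```

>>> step_arm(plan=[[0,0,0,-0.0219,-0.0152,0.0069],[0,0,0,-0.0219,-0.0152,0.0069],[0,0,0,-0.0219,-0.0152,0.0069],[0,0,0,-0.0219,-0.0152,0.0069],[0,0,0,-0.0219,-0.0152,0.0069],[0,0,0,-0.0219,-0.0152,0.0069],[0,0,0,0,0,0]], fingers=1)

```text
t: 12.62
eef_pos: [0.4376, 0.139, 0.2926]
tool_rot: [0.882, -0.044, 0.461, 0.083]
contact_force: [0.0, -0.0, -0.0]
gripper_width: -0.001
```

```bash
python3 - <<'E'
from h import *
rel(F+.1*NV,RP)
print(bot.get_obs()['q'])
E
```

```text
t 12.62 pos [0.4376 0.139  0.2926] rot [-0.0004 -0.0006  0.0005] shift after [ 1.193 -7.265 -0.94 ] shift cur [ 1.221 -7.263 -0.916] q7 0.73
[-0.65990456 -0.25097104  0.03427189  2.38083219  0.53699783  0.51147382
  0.72934244]
```

>>> step_arm(plan=[[0.28,-0.1,0.4,0,0,0],[0.28,-0.1,0.4,0,0,0],[0.28,-0.1,0.4,0,0,0],[0.1,-0.97,-0.1,0,0,0],[0,-1,-0.1,0,0,0],[0,-1,-0.1,0,0,0],[0,-1,-0.1,0,0,0],[0,0,0,0,0,0]])

```text
t: 13.62
eef_pos: [0.5192, -0.0213, 0.2823]
tool_rot: [0.883, -0.041, 0.461, 0.081]
contact_force: [0.2, -0.1, 0.4]
gripper_width: -0.001
```

```bash
python3 - <<'E'
from h import *
rel(F+.1*NV,RP)
print(bot.get_obs()['q'])
E
```

```text
t 13.62 pos [ 0.5192 -0.0213  0.2823] rot [-0.0016 -0.0002  0.0007] shift after [ 0.274 -2.942 -1.807] shift cur [ 0.289 -2.959 -1.777] q7 1.59
[-0.75233178 -0.18792957  0.6672057   2.31961012  0.12179393  0.36551653
  1.59388294]
```

>>> step_arm(plan=[[0.1,-0.2,-0.6,0,0,0],[0.1,-0.3,-0.6,0,0,0],[0.1,-0.6,-0.58,0,0,0],[0,-0.9,0,0,0,0],[0,-0.95,0,-0.001,0,0],[0,0,0,0,0,0],[0,0,0,0,0,0]])

```text
t: 14.5
eef_pos: [0.494, -0.1387, 0.2355]
tool_rot: [0.882, -0.047, 0.461, 0.087]
contact_force: [-0.1, -0.0, -0.5]
gripper_width: -0.002
```

```bash
python3 - <<'E'
from h import *
rel(F+.1*NV,RP)
rel(F+.005*NV,RP)
print(bot.get_obs()['q'])
p,d=snap('side','s9');t,dt=snap('top','t9')
cv2.imwrite('pics/c9.png',np.hstack([cv2.resize(p[100:340,200:440],(400,400)),cv2.resize(t[150:310,270:430],(400,400))])[:,:,::-1])
E
```

```text
t 14.5 pos [ 0.494  -0.1387  0.2355] rot [ 0.001  -0.0005 -0.0003] shift after [-0.01  -0.181 -0.17 ] shift cur [-0.01  -0.18  -0.171] q7 2.24
t 14.5 pos [ 0.494  -0.1387  0.2355] rot [ 0.001  -0.0005 -0.0003] shift after [ 2.365 -0.181 -0.17 ] shift cur [ 2.365 -0.184 -0.163] q7 2.24
[-0.99685417 -0.23876587  1.25596525  2.36237759 -0.17727336  0.31708945
  2.23704373]
```

View pics/c9.png

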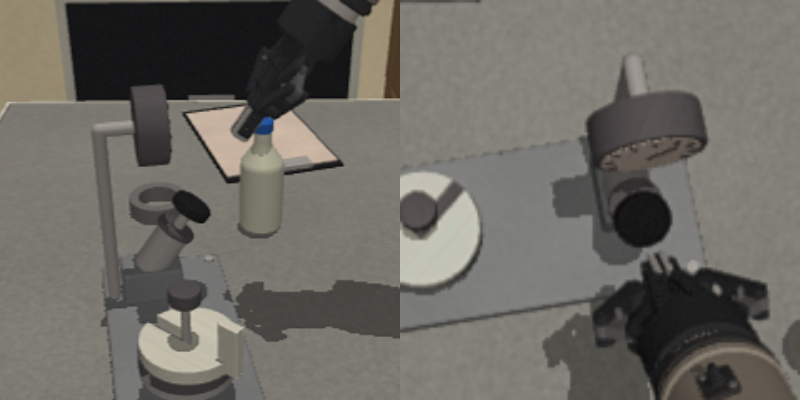

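>>> step_arm(plan=[[0.3,-0.09,-0.08,0.001,0,0],[0.4,-0.09,-0.09,0,0,0],[0.4,0,0,0,0,0],[0.4,0,0,0,0,0],[0,0,0,0,0,0],[0,0,0,0,0,0]])

```text
t: 15.35
eef_pos: [0.5035, -0.1327, 0.2068]
tool_rot: [0.882, -0.047, 0.462, 0.081]
contact_force: [0.7, -0.5, -0.6]
gripper_width: 0.003
```

```bash
python3 - <<'E'
from h import *
rel(F+.005*NV,RP)
print(bot.get_obs()['q'])
p,d=snap('side','s10');t,dt=snap('top','t10')
cv2.imwrite('pics/c10.png',np.hstack([cv2.resize(p[120:280,250:410],(400,400)),cv2.resize(t[170:290,310:430],(400,400))])[:,:,::-1])
E
```

```text
t 15.35 pos [ 0.5035 -0.1327  0.2068] rot [-0.     -0.0009  0.0015] shift after [ 1.627 -0.284  0.027] shift cur [ 1.63  -0.269  0.036] q7 1.75
[-1.2581476  -0.33586533  1.45232192  2.38760521  0.32835932  0.2448653
  1.74687508]
```

View pics/c10.png

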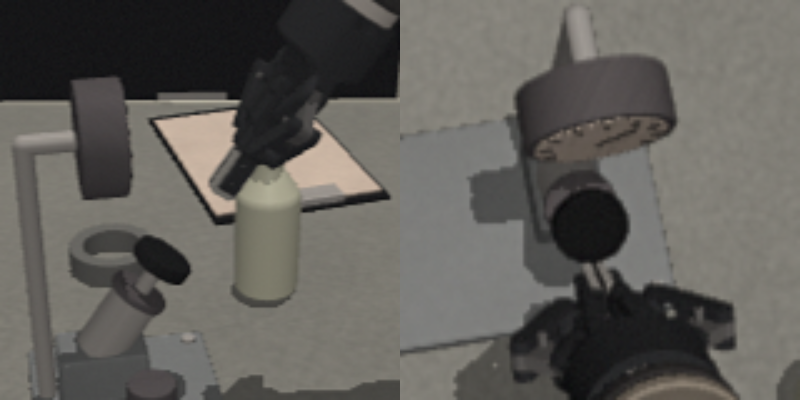

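The arm stalled on joint limits: q3 is 1.452 (limit 1.46) and q2 is -0.336 (limit -0.34). The elbow has drifted out to the side. I fit the kinematics from the logged states to find a better posture.

```bash
cat > kin.py <<'E'
from h import *
import itertools
D=[([-1.26212307,0.47781863,0.02232641,1.55648316,-0.01151231,1.10930126,-0.08310672],[0.27300485,0.61665827,0.23029965],[0.69171595,0.14562131,0.69190491,-0.146939]),
([-0.63083168,0.21053183,-0.06745264,2.1712662,0.02033835,0.76218343,1.32202501],[0.37595787,0.230109,0.14706679],[0.68768023,-0.16243172,0.68884422,0.16188105]),
([-0.60049499,0.04688086,0.15656894,1.97164195,-0.00912685,1.11879923,0.47241794],[0.43851809,0.14317294,0.29718176],[.67,.23,.668,-.227]),
([-0.65990456,-0.25097104,0.03427189,2.38083219,0.53699783,0.51147382,0.72934244],[.4376,.139,.2926],[.882,-.044,.461,.083]),
([-0.75233178,-0.18792957,0.6672057,2.31961012,0.12179393,0.36551653,1.59388294],[.5192,-.0213,.2823],[.883,-.041,.461,.081]),
([-0.99685417,-0.23876587,1.25596525,2.36237759,-0.17727336,0.31708945,2.23704373],[.494,-.1387,.2355],[.882,-.047,.461,.087]),
([-1.2581476,-0.33586533,1.45232192,2.38760521,0.32835932,0.2448653,1.74687508],[.5035,-.1327,.2068],[.882,-.047,.462,.081])]
def Rs(q,s):
    ax='zyzyzyz';R=Q.identity();o=[]
    for i in range(7): R=R*Q.from_euler(ax[i],s[i]*q[i]);o.append(R)
    return o
E
python3 - <<'E'
from kin import *
best=[]
for s in itertools.product([1,-1],repeat=7):
  for o1 in [1]:
    # R_tool = Rz(o1) Rs Rtool_const: find by Q alignment: left const rotation about z, right const free
    M=[Rs(q,s)[-1] for q,_,_ in D];T=[Q.from_quat(r,scalar_first=True) for *_,r in D]
    from scipy.optimize import least_squares
    def f(x):
        L=Q.from_euler('z',x[0]);C=Q.from_rotvec(x[1:4]);return np.concatenate([((L*m*C).inv()*t).as_rotvec() for m,t in zip(M,T)])
    C0=(M[0].inv()*T[0]).as_rotvec()
    for a in (0,1.57,3.14,-1.57):
        C0=((Q.from_euler('z',a)*M[0]).inv()*T[0]).as_rotvec()
        r=least_squares(f,np.r_[a,C0],max_nfev=40);best.append((r.cost,s,r.x))
best.sort(key=lambda b:b[0])
for b in best[:6]:print(b)
E
```

```text
(np.float64(8.449851644013768e-07), (-1, -1, -1, -1, -1, -1, -1), array([ 3.14151203, -1.20931277, -1.20887416, -1.20937432]))
(np.float64(8.449851644014295e-07), (-1, -1, -1, -1, -1, -1, -1), array([3.14151203, 2.41866296, 2.41778573, 2.41878606]))
(np.float64(8.449851644014475e-07), (-1, -1, -1, -1, -1, -1, -1), array([3.14151203, 2.41866296, 2.41778573, 2.41878607]))
(np.float64(8.449851644014576e-07), (-1, 1, -1, 1, -1, 1, -1), array([-8.06229550e-05, -2.41797699e+00,  2.41885430e+00, -2.41866327e+00]))
(np.float64(8.449851644015404e-07), (-1, 1, -1, 1, -1, 1, -1), array([-8.06229503e-05,  1.20883993e+00, -1.20927853e+00,  1.20918303e+00]))
(np.float64(8.449851644015602e-07), (-1, -1, -1, -1, -1, -1, -1), array([-3.14167328, -1.20931277, -1.20887416, -1.20937432]))
```

```bash
cat >> kin.py <<'E'
S=(-1,1,-1,1,-1,1,-1)
C=Q.from_rotvec([1.2092,-1.2092,1.2092])
LO=np.array([-2.96,-.34,-1.41,.24,-1.37,.17,-2.96]);HI=np.array([2.96,2.1,1.46,2.44,4.51,1.92,2.96])
def cols(q):
    R=Rs(q,S);e=np.eye(3)
    return np.c_[e[2],R[0].apply(e[0]),R[2].apply(e[0]),R[2].apply(e[2]),R[4].apply(e[0]),R[4].apply(e[2]),R[6].apply(e[2]),R[5].apply(e[0])],R[6]*C
A=np.vstack([cols(q)[0] for q,_,_ in D]);b=np.concatenate([p for _,p,_ in D])
X,_,_,sv=np.linalg.lstsq(A,b,rcond=None)
def fk(q):
    c,R=cols(q);return c@X,R
E
python3 - <<'E'
from kin import *
print(X.round(4),sv.round(3));print((A@X-b).reshape(-1,3).round(4))
from scipy.optimize import least_squares
# reachability of press end, from current q and various
rng=np.random.default_rng(0)
n2=lambda tilt,yw:np.array([-np.sin(tilt)*np.cos(yw),-np.sin(tilt)*np.sin(yw),np.cos(tilt)])
def ik(pos,R,q0):
    f=lambda q:np.r_[(fk(q)[0]-pos)*10,(fk(q)[1].inv()*R).as_rotvec()*3]
    r=least_squares(f,np.clip(q0,LO+.02,HI-.02),bounds=(LO+.01,HI-.01),max_nfev=80);return r.x,np.abs(r.fun).max()
for tilt in (35,25):
 n=n2(np.radians(tilt),Y)
 for flip in(0,180,90,-90):
  RR=Q.from_matrix(np.c_[-n,ty,np.cross(-n,ty)])*Q.from_euler('x',flip,degrees=True)
  for dd in (.1,.0,-.022):
   sols=[]
   for k in range(12):
    q0=LO+rng.random(7)*(HI-LO)
    q,e=ik(F+dd*NV,RR,q0)
    if e<1e-3: sols.append(q.round(2))
   print(tilt,flip,dd,len(sols),*sols[:3])
E
```

```text
[ 0.3673 -0.0607  0.0312  0.5614  0.0445  0.5599  0.3374  0.0257] [5.209 4.969 1.643 0.74  0.673 0.593 0.279 0.218]
[[-0.0551  0.0271 -0.0061]
 [-0.0591  0.0367 -0.0109]
 [-0.0215  0.0479  0.0098]
 [-0.0126  0.0204  0.0098]
 [-0.0086  0.0188 -0.0013]
 [ 0.0059  0.0147  0.0023]
 [ 0.0062 -0.0198 -0.0036]]
35 0 0.1 6 [ 1.63  0.   -0.81  2.38 -0.95  0.64 -2.94] [ 1.59  0.01 -0.77  2.37 -0.95  0.64 -2.95] [ 1.6   0.01 -0.78  2.38 -0.95  0.64 -2.95]
35 0 0.0 5 [ 1.74  0.56 -1.4   2.34  0.74  0.25  1.59] [ 1.74  0.56 -1.4   2.34  0.73  0.25  1.61] [ 0.58  0.26  0.04  2.33 -1.36  0.45 -2.67]
35 0 -0.022 6 [ 1.48  0.46 -0.93  2.28 -0.53  0.18  2.95] [ 1.49  0.46 -0.94  2.28 -0.49  0.18  2.91] [ 1.01  0.34 -0.38  2.33 -1.33  0.34 -2.61]
35 180 0.1 4 [ 2.03 -0.1  -1.12  2.43 -1.05  0.74  0.31] [-0.79 -0.09  1.28  2.39 -0.81  0.41 -0.18] [ 1.46  0.02 -0.65  2.36 -0.94  0.62  0.17]
35 180 0.0 3 [ 1.47  0.36 -0.84  2.32 -0.86  0.27  0.14] [ 1.02  0.28 -0.38  2.33 -1.22  0.37  0.42] [ 1.71  0.52 -1.32  2.31  0.46  0.22 -1.25]
35 180 -0.022 6 [ 1.33  0.4  -0.72  2.32 -1.07  0.24  0.35] [ 1.46  0.45
[... 1639 characters left out ...]
5   0.58  0.99]
25 90 0.0 4 [ 1.63  0.57 -1.4   2.24  0.76  0.5  -0.05] [ 1.11  0.3  -0.67  2.16 -0.22  0.41  0.88] [ 0.39  0.26  0.09  2.16 -0.68  0.46  1.24]
25 90 -0.022 4 [ 0.68  0.31 -0.23  2.14 -0.52  0.4   1.11] [ 0.82  0.32 -0.38  2.14 -0.4   0.39  1.02] [ 1.35  0.45 -1.04  2.17  0.36  0.38  0.31]
25 -90 0.1 3 [-0.14  0.05  0.61  2.21 -0.53  0.6  -2.09] [ 0.6   0.06 -0.05  2.2  -0.51  0.62 -2.02] [ 0.27  0.06  0.24  2.2  -0.52  0.61 -2.05]
25 -90 0.0 5 [-0.59  0.39  1.1   2.25 -1.15  0.65 -1.6 ] [ 0.35  0.26  0.12  2.16 -0.7   0.47 -1.89] [ 0.62  0.26 -0.15  2.16 -0.56  0.44 -1.99]
25 -90 -0.022 2 [ 1.57  0.66 -1.39  2.24  0.95  0.53  2.91] [ 1.56  0.63 -1.37  2.24  0.91  0.51  2.94]
```

```bash
python3 - <<'E'
s=open('kin.py').read()
s=s.replace("R[5].apply(e[0])],R[6]*C","R[5].apply(e[0]),R[0].apply(e[1]),R[2].apply(e[1]),R[4].apply(e[1])],R[6]*C")
open('kin.py','w').write(s)
E
python3 - <<'E'
from kin import *
print(X.round(4),sv.round(3));print((A@X-b).reshape(-1,3).round(4))
E
```

```text
[ 2.871e-01 -0.000e+00  0.000e+00  5.417e-01 -0.000e+00  4.725e-01
  3.270e-01  0.000e+00 -3.050e-02 -3.130e-02 -4.000e-04] [5.221 5.041 4.385 1.405 1.363 0.682 0.589 0.523 0.288 0.249 0.212]
[[-0. -0. -0.]
 [ 0.  0.  0.]
 [-0.  0.  0.]
 [ 0. -0. -0.]
 [-0. -0.  0.]
 [ 0. -0. -0.]
 [ 0.  0.  0.]]
```

```bash
cat >> kin.py <<'E'
def err(q,p,R):
    pp,RR=fk(q);return np.r_[p-pp,(R*RR.inv()).as_rotvec()]
def jac(q):
    p0,R0=fk(q);J=np.zeros((6,7))
    for i in range(7):
        d=np.array(q,float);d[i]+=1e-6;p,R=fk(d);J[:3,i]=(p-p0)/1e-6;J[3:,i]=(R*R0.inv()).as_rotvec()/1e-6
    return J
def simrows(q,rows,lam=1e-2,bias=0,qn=None,it=12):
    q=np.array(q,float);p,R=fk(q)
    for r in rows:
        r=np.array(r,float);p=p+R.apply(r[:3]*.04);R=R*Q.from_rotvec(r[3:]*2*np.pi)
        for _ in range(it):
            J=jac(q);Ji=J.T@np.linalg.inv(J@J.T+lam**2*np.eye(6));dq=Ji@err(q,p,R)
            if bias: dq+=bias*(np.eye(7)-Ji@J)@((LO+HI)/2-q if qn is None else qn-q)
            q=np.clip(q+dq,LO,HI)
    return q
E
python3 - <<'E'
from kin import *
np.set_printoptions(precision=2,suppress=True)
r1=[[0,0,0,-0.0219,-0.0152,0.0069]]*6
r2=[[0.28,-0.1,0.4,0,0,0]]*3+[[0.1,-0.97,-0.1,0,0,0]]+[[0,-1,-.1,0,0,0]]*3
r3=[[0.1,-0.2,-0.6,0,0,0],[0.1,-0.3,-0.6,0,0,0],[0.1,-0.6,-0.58,0,0,0],[0,-0.9,0,0,0,0],[0,-0.95,0,-0.001,0,0]]
for lam in (1e-3,.05):
  for bias,qn in((0,None),(.02,None),(.1,None),(.02,np.array(D[0][0])),(.1,np.array(D[0][0]))):
    print(lam,bias,qn is None)
    print(simrows(D[2][0],r1,lam,bias,qn),'obs',np.array(D[3][0]))
    print(simrows(D[3][0],r2,lam,bias,qn),'obs',np.array(D[4][0]))
    print(simrows(D[4][0],r3,lam,bias,qn),'obs',np.array(D[5][0]))
E
```

```text
0.001 0 True
[-0.66 -0.26  0.03  2.38  0.54  0.51  0.73] obs [-0.66 -0.25  0.03  2.38  0.54  0.51  0.73]
[-0.75 -0.19  0.66  2.33  0.13  0.36  1.59] obs [-0.75 -0.19  0.67  2.32  0.12  0.37  1.59]
[-1.04 -0.31  1.28  2.37  0.07  0.31  2.  ] obs [-1.   -0.24  1.26  2.36 -0.18  0.32  2.24]
0.001 0.02 True
[-0.56 -0.25 -0.06  2.37  0.49  0.49  0.78] obs [-0.66 -0.25  0.03  2.38  0.54  0.51  0.73]
[-0.86 -0.22  0.75  2.33  0.23  0.38  1.49] obs [-0.75 -0.19  0.67  2.32  0.12  0.37  1.59]
[-1.11 -0.34  1.26  2.37  0.54  0.38  1.56] obs [-1.   -0.24  1.26  2.36 -0.18  0.32  2.24]
0.001 0.1 True
[-0.66 -0.26  0.03  2.38  0.54  0.51  0.73] obs [-0.66 -0.25  0.03  2.38  0.54  0.51  0.73]
[-1.17 -0.34  0.96  2.34  0.64  0.48  1.12] obs [-0.75 -0.19  0.67  2.32  0.12  0.37  1.59]
[-1.15 -0.34  1.24  2.37  0.75  0.46  1.35] obs [-1.   -0.24  1.26  2.36 -0.18  0.32  2.24]
0.001 0.02 False
[-0.89 -0.28  0.21  2.39  0.64  0.56  0.63] obs [-0.66 -0.25  0.03  2.38  0.54  0.51  0.73]
[-1.01 -0.28  0.87  2.33  0.42  0.41  1.32] obs [-0.75 -0.19  0.67  2.32  0.12  0.37  1.59]
[-1.1  -0.34  1.27  2.37  0
[... 1108 characters left out ...]
  2.32  0.12  0.37  1.59]
[-1.14 -0.34  1.22  2.37  0.75  0.46  1.35] obs [-1.   -0.24  1.26  2.36 -0.18  0.32  2.24]
0.05 0.02 False
[-0.89 -0.28  0.21  2.39  0.64  0.56  0.63] obs [-0.66 -0.25  0.03  2.38  0.54  0.51  0.73]
[-1.02 -0.28  0.87  2.33  0.43  0.41  1.31] obs [-0.75 -0.19  0.67  2.32  0.12  0.37  1.59]
[-1.1  -0.34  1.27  2.37  0.44  0.36  1.65] obs [-1.   -0.24  1.26  2.36 -0.18  0.32  2.24]
0.05 0.1 False
[-0.98 -0.3   0.28  2.39  0.68  0.59  0.58] obs [-0.66 -0.25  0.03  2.38  0.54  0.51  0.73]
[-1.13 -0.34  0.93  2.34  0.6   0.46  1.15] obs [-0.75 -0.19  0.67  2.32  0.12  0.37  1.59]
[-1.12 -0.34  1.24  2.37  0.64  0.41  1.46] obs [-1.   -0.24  1.26  2.36 -0.18  0.32  2.24]
```

```bash
cat > fast.py <<'E'
from kin import *
H,a_,b_,c_,y1,y3=X[0],X[3],X[5],X[6],X[8],X[9]; y5=X[10]
Cm=C.as_matrix()
def rz(t):c,s=np.cos(t),np.sin(t);return np.array([[c,-s,0],[s,c,0],[0,0,1]])
def ry(t):c,s=np.cos(t),np.sin(t);return np.array([[c,0,s],[0,1,0],[-s,0,c]])
def fkj(q):
    R=np.eye(3);p=np.array([0,0,H]);ax=[];pt=[]
    off=[np.array([0,y1,0]),0,np.array([0,y3,a_]),0,np.array([0,y5,b_]),0,np.array([0,0,c_])]
    for i in range(7):
        A=R[:,2] if i%2==0 else R[:,1]
        ax.append(A*S[i]);pt.append(p)
        R=R@(rz if i%2==0 else ry)(S[i]*q[i])
        if i%2==0:p=p+R@off[i]
    J=np.zeros((6,7))
    for i in range(7):J[:3,i]=np.cross(ax[i],p-pt[i]);J[3:,i]=ax[i]
    return p,R@Cm,J
def track(q,wps,tstep=.02,rstep=np.radians(7),lam=1e-2,it=3):
    """wps: list of (pos,Rmat); straight lines. returns path of q, worst err"""
    q=np.array(q,float);p,R,_=fkj(q);path=[q];worst=0
    for (P,RR) in wps:
        rv=Q.from_matrix(R.T@RR).as_rotvec();n=int(max(np.linalg.norm(P-p)/tstep,np.linalg.norm(rv)/rstep))+1
        p0,R0=p,R
        for k in range(1,n+1):
            p=p0+(P-p0)*k/n;R=R0@Q.from_rotvec(rv*k/n).as_matrix()
            for _ in range(it):
                pp,Rq,J=fkj(q);e=np.r_[p-pp,Q.from_matrix(R@Rq.T).as_rotvec()]
                q=np.clip(q+J.T@np.linalg.solve(J@J.T+lam**2*np.eye(6),e),LO,HI)
            path.append(q);pp,Rq,J=fkj(q);worst=max(worst,np.linalg.norm(p-pp))
    return np.array(path),worst
def vert(yaw):return down(yaw).as_matrix()
E
python3 - <<'E'
from fast import *
np.set_printoptions(precision=2,suppress=True)
o=bot.get_obs();q0=o['q'];print(fkj(q0)[0]-o['eef_pos'])
rng=np.random.default_rng(1);res=[]
p0,R0,_=fkj(q0)
import time;t0=time.time()
def tilted(yaw,tilt,az):
    n=np.array([-np.sin(tilt)*np.cos(az),-np.sin(tilt)*np.sin(az),np.cos(tilt)])
    y=np.array([-np.sin(yaw),np.cos(yaw),0]);y=y-n*(y@n);y/=np.linalg.norm(y);return np.c_[-n,y,np.cross(-n,y)]
while time.time()-t0<240:
    back=F+.12*NV
    yw=rng.uniform(-60,80)
    w1=(np.array([rng.uniform(.45,.6),rng.uniform(-.05,.2),rng.uniform(.34,.45)]),tilted(np.radians(yw),rng.uniform(0,.3),Y))
    w2=(np.array([rng.uniform(.40,.5),rng.uniform(-.3,-.1),rng.uniform(.3,.45)]),tilted(np.radians(rng.uniform(-80,80)),rng.uniform(0,.3),rng.uniform(-.5,.5)))
    fl=rng.choice([0,180,90,-90]);RF=(RP*Q.from_euler('x',fl,degrees=True)).as_matrix()
    wps=[(back,RP.as_matrix()),w1,w2,(back,RF),(F-.024*NV,RF)]
    P,w=track(q0,wps)
    end=P[-12:];mg=np.minimum(end-LO,HI-end).min();mgall=np.minimum(P-LO,HI-P)[6:].min()
    res.append((mg+ .3*mgall-10*w,mg,mgall,w,fl,w1,w2,yw,len(P),P[-1]))
res.sort(key=lambda r:-r[0]);print(len(res))
for r in res[:5]:print(r)
E
```

```text
[-0.  0.  0.]
1352
(np.float64(-0.18929153590032885), np.float64(0.0), np.float64(0.0), np.float64(0.018929153590032884), np.int64(0), (array([0.48, 0.04, 0.43]), array([[ 0.26,  0.7 ,  0.66],
       [ 0.05,  0.67, -0.74],
       [-0.96,  0.23,  0.14]])), (array([ 0.47, -0.22,  0.39]), array([[ 0.1 , -0.71,  0.7 ],
       [ 0.03,  0.71,  0.71],
       [-0.99, -0.05,  0.09]])), -48.179682309314195, 48, array([ 0.66,  0.33, -0.45,  2.27, -1.37,  0.17,  2.96]))
(np.float64(-0.18986956661677004), np.float64(0.0), np.float64(0.0), np.float64(0.018986956661677004), np.int64(0), (array([0.45, 0.17, 0.44]), array([[ 0.03,  0.69,  0.73],
       [ 0.01,  0.73, -0.69],
       [-1.  ,  0.02,  0.02]])), (array([ 0.47, -0.24,  0.43]), array([[ 0.13, -0.95,  0.27],
       [-0.02,  0.27,  0.96],
       [-0.99, -0.13,  0.02]])), -43.51565024564468, 63, array([ 0.66,  0.33, -0.45,  2.27, -1.37,  0.17,  2.96]))
(np.float64(-0.19064367646824626), np.float64(0.0), np.float64(0.0), np.float64(0.019064367646824627), np.int64(0), (array([ 0.56, -0.04,  0.43]), array([[ 0.2 ,  0.73,  0.66],
       [ 0.04,  0
[... 437 characters left out ...]
.04,  0.99,  0.13],
       [-0.98,  0.01,  0.19]])), (array([ 0.5 , -0.22,  0.3 ]), array([[ 0.22, -0.83,  0.51],
       [-0.02,  0.52,  0.85],
       [-0.98, -0.2 ,  0.1 ]])), 7.355868885144645, 58, array([ 0.67,  0.33, -0.45,  2.27, -1.37,  0.17,  2.96]))
(np.float64(-0.19272123244356887), np.float64(0.0), np.float64(0.0), np.float64(0.019272123244356888), np.int64(0), (array([0.54, 0.11, 0.39]), array([[ 0.05,  0.13,  0.99],
       [ 0.01,  0.99, -0.13],
       [-1.  ,  0.02,  0.05]])), (array([ 0.48, -0.19,  0.4 ]), array([[ 0.01, -0.85,  0.52],
       [-0.01,  0.52,  0.85],
       [-1.  , -0.01,  0.  ]])), -7.257893652111065, 52, array([ 0.67,  0.33, -0.46,  2.27, -1.37,  0.17,  2.96]))
```

```bash
python3 - <<'E'
from fast import *
from scipy.optimize import least_squares
np.set_printoptions(precision=2,suppress=True)
rng=np.random.default_rng(0)
for tilt in (35,30,25,20,15):
  for az in (-60,-30,11,45,75):
    t,a=np.radians(tilt),np.radians(az);n=np.array([-np.sin(t)*np.cos(a),-np.sin(t)*np.sin(a),np.cos(t)])
    best=None
    for k in range(10):
        m=.06
        def f(q):
            P,R,J=fkj(q);return np.r_[(P-(F-.024*NV))*10,(R[:,0]+n)*3]
        q=LO+m+rng.random(7)*(HI-LO-2*m);r=least_squares(f,q,bounds=(LO+m,HI-m),max_nfev=60)
        e=np.abs(r.fun).max()
        if best is None or e<best[0]:best=(e,r.x)
    print(tilt,az,round(best[0]*100,2),best[1])
E
```

```text
35 -60 0.0 [-0.74  0.46  0.68  2.21  0.73  0.43  2.84]
35 -30 0.0 [ 0.01  0.29 -0.07  2.32  1.57  0.34 -2.21]
35 11 1.1 [ 1.21  0.56 -1.13  2.24  1.4   0.23 -2.87]
35 45 0.0 [ 1.39  0.87 -1.33  2.03  0.58  0.56 -2.83]
35 75 0.0 [ 1.27  0.95 -1.25  1.81  0.34  0.92 -1.77]
30 -60 0.0 [-0.43  0.38  0.34  2.16  0.75  0.53 -2.03]
30 -30 0.0 [-0.87  0.52  1.08  2.31 -1.25  0.23  1.23]
30 11 0.0 [ 1.29  0.71 -1.34  2.18  1.25  0.52 -0.37]
30 45 0.0 [ 1.35  0.85 -1.34  2.01  0.65  0.64 -2.23]
30 75 0.0 [ 0.22  0.53  0.25  1.89 -0.78  1.01 -1.9 ]
25 -60 0.0 [ 0.84  0.7  -1.23  2.05  1.26  1.17 -0.71]
25 -30 0.0 [ 0.59  0.37 -0.68  2.17  1.06  0.52 -2.01]
25 11 0.0 [ 1.05  0.5  -1.01  2.14  0.73  0.38 -2.61]
25 45 0.0 [ 1.17  0.64 -1.07  1.99  0.33  0.59 -1.64]
25 75 0.0 [ 0.15  0.5   0.28  1.89 -0.71  0.96 -1.6 ]
20 -60 0.0 [ 0.83  0.64 -1.14  2.01  1.12  1.06  1.76]
20 -30 0.0 [-0.74  0.48  0.99  2.19 -0.7   0.42 -2.63]
20 11 0.0 [ 0.06  0.32  0.17  2.14 -0.49  0.4   2.87]
20 45 0.0 [ 1.23  0.78 -1.29  1.96  0.7   0.78 -1.49]
20 75 0.0 [ 1.2   0.92 -1.35  1.83  0.66  1.03 -1.19]
15 -60 0.0 [ 0.05  0.37 -0.06  2.02  0.41  0.66 -1.08]
15 -30 0.0 [ 0.96  0.61 -1.17  2.03  1.    0.87 -2.83]
15 11 0.0 [-0.34  0.4   0.65  2.1  -0.68  0.57  2.89]
15 45 0.0 [ 0.62  0.43 -0.45  1.96 -0.06  0.64 -2.42]
15 75 0.0 [ 0.87  0.58 -0.8   1.85  0.19  0.85 -2.9 ]
```

```bash
cat > srch.py <<'E'
from fast import *
import time,pickle
np.set_printoptions(precision=2,suppress=True)
q0=bot.get_obs()['q']
rng=np.random.default_rng(3);res=[];t0=time.time()
U=np.array([-np.cos(T)*np.cos(Y),-np.cos(T)*np.sin(Y),-np.sin(T)])
G=F+.008*U
def tl(tilt,az,roll):
    t,a=np.radians(tilt),np.radians(az);n=np.array([-np.sin(t)*np.cos(a),-np.sin(t)*np.sin(a),np.cos(t)])
    y=ty-n*(ty@n);y/=np.linalg.norm(y);return np.c_[-n,y,np.cross(-n,y)]@Q.from_euler('x',roll,degrees=True).as_matrix()
if __name__=='__main__':
  while time.time()-t0<300:
    back=F+.12*NV;tilt=rng.choice([24,26,28]);az=rng.choice([11,20,30])
    w1=(np.array([rng.uniform(.42,.6),rng.uniform(-.05,.2),rng.uniform(.34,.45)]),tl(rng.uniform(0,20),11,rng.uniform(-90,90)))
    w2=(np.array([rng.uniform(.42,.5),rng.uniform(-.3,-.1),rng.uniform(.34,.45)]),tl(rng.uniform(0,20),11,rng.uniform(-90,90)))
    fl=rng.choice([0,180,90,-90]);RF=tl(tilt,az,fl)
    wps=[(back,RP.as_matrix()),w1,w2,(G+.09*NV,RF),(G-.026*NV,RF)]
    P,w=track(q0,wps)
    end=P[-12:];mg=np.minimum(end-LO,HI-end).min();mgall=np.minimum(P-LO,HI-P)[8:].min()
    P2,w2e=track(P[8],wps[1:])
    res.append((mg+.5*mgall-20*w2e,mg,mgall,w2e,tilt,az,fl,w1,w2,len(P),P[-1]))
  res.sort(key=lambda r:-r[0]);print(len(res));pickle.dump(res[:20],open('r.pkl','wb'))
  for r in res[:6]:print(r)
E
python3 srch.py
```

```text
801
(np.float64(0.30709065680131215), np.float64(0.24842683609237026), np.float64(0.11732874118260375), np.float64(2.7494117998267062e-08), np.int64(24), np.int64(30), np.int64(180), (array([ 0.47, -0.04,  0.43]), array([[ 0.05,  0.96,  0.27],
       [ 0.01,  0.27, -0.96],
       [-1.  ,  0.05,  0.  ]])), (array([ 0.49, -0.24,  0.39]), array([[ 0.17,  0.81,  0.56],
       [ 0.03,  0.56, -0.83],
       [-0.98,  0.16,  0.07]])), 51, array([-0.2 ,  0.41,  0.61,  2.15, -1.07,  0.64, -0.12]))
(np.float64(0.2995651481630255), np.float64(0.2494532558836955), np.float64(0.10022454943699133), np.float64(1.9121958284397725e-08), np.int64(24), np.int64(30), np.int64(90), (array([0.49, 0.2 , 0.37]), array([[ 0.26,  0.78,  0.56],
       [ 0.05,  0.57, -0.82],
       [-0.96,  0.25,  0.11]])), (array([ 0.48, -0.17,  0.44]), array([[ 0.02, -0.59,  0.81],
       [ 0.  ,  0.81,  0.59],
       [-1.  , -0.01,  0.02]])), 65, array([-0.18,  0.41,  0.59,  2.15, -1.06,  0.63,  1.44]))
(np.float64(0.2971117487045993), np.float64(0.2348356036044641), np.float64(0.12455384853363513), np.float64(3.8958334118984
[... 1112 characters left out ...]
     [-0.97,  0.17,  0.15]])), (array([ 0.47, -0.11,  0.39]), array([[ 0.1 , -0.74,  0.67],
       [ 0.02,  0.67,  0.74],
       [-0.99, -0.06,  0.08]])), 61, array([-0.26,  0.43,  0.7 ,  2.16, -1.11,  0.67,  1.49]))
(np.float64(0.2853309727410033), np.float64(0.23533940295648637), np.float64(0.09998799695385846), np.float64(1.2143462061380925e-07), np.int64(24), np.int64(30), np.int64(90), (array([0.45, 0.03, 0.35]), array([[ 0.06,  0.11,  0.99],
       [ 0.01,  0.99, -0.11],
       [-1.  ,  0.02,  0.06]])), (array([ 0.42, -0.11,  0.42]), array([[ 0.03,  0.66,  0.75],
       [ 0.01,  0.75, -0.66],
       [-1.  ,  0.02,  0.02]])), 41, array([-0.3 ,  0.45,  0.75,  2.16, -1.13,  0.69,  1.51]))
```

```bash
sed -e 's/rng.choice(\[0,180,90,-90\])/rng.choice([0,180])/' -e 's/rng.choice(\[24,26,28\])/rng.choice([26,28])/' -e 's/rng.choice(\[11,20,30\])/rng.choice([20,30])/' -e 's/<300/<400/' -e 's/r.pkl/r2.pkl/' -e 's/default_rng(3)/default_rng(9)/' srch.py > srch2.py; python3 srch2.py
```

```text
1208
(np.float64(0.30201888877878924), np.float64(0.23652677626553276), np.float64(0.13098540165991837), np.float64(2.9415835135243372e-08), np.int64(26), np.int64(30), np.int64(180), (array([0.45, 0.08, 0.37]), array([[ 0.05,  0.94,  0.34],
       [ 0.01,  0.34, -0.94],
       [-1.  ,  0.05,  0.01]])), (array([ 0.45, -0.16,  0.43]), array([[ 0.19,  0.83,  0.53],
       [ 0.04,  0.53, -0.85],
       [-0.98,  0.18,  0.07]])), 53, array([-0.12,  0.4 ,  0.54,  2.17, -1.11,  0.61, -0.07]))
(np.float64(0.28470151132635674), np.float64(0.21337233314040693), np.float64(0.14265962001058183), np.float64(3.159096705565392e-08), np.int64(26), np.int64(30), np.int64(180), (array([ 0.48, -0.  ,  0.39]), array([[ 0.1 ,  0.82,  0.57],
       [ 0.02,  0.57, -0.82],
       [-1.  ,  0.09,  0.04]])), (array([ 0.43, -0.23,  0.44]), array([[ 0.18,  0.83,  0.53],
       [ 0.04,  0.53, -0.85],
       [-0.98,  0.18,  0.07]])), 49, array([-0.21,  0.42,  0.64,  2.17, -1.16,  0.66, -0.02]))
(np.float64(0.2787891307526468), np.float64(0.23529871755274057), np.float64(0.0869817699315763), np.float64(2.3588294095
[... 1114 characters left out ...]
    [-0.98,  0.21,  0.03]])), (array([ 0.46, -0.21,  0.35]), array([[ 0.2 ,  0.53,  0.82],
       [ 0.04,  0.83, -0.55],
       [-0.98,  0.14,  0.15]])), 66, array([-0.2 ,  0.42,  0.64,  2.17, -1.16,  0.65, -0.02]))
(np.float64(0.2651117255775446), np.float64(0.19212778594908597), np.float64(0.14596907130690512), np.float64(2.9801249695801084e-08), np.int64(26), np.int64(20), np.int64(180), (array([0.54, 0.12, 0.39]), array([[ 0.17,  0.88,  0.45],
       [ 0.03,  0.45, -0.89],
       [-0.99,  0.17,  0.05]])), (array([ 0.48, -0.17,  0.35]), array([[ 0.17,  0.78,  0.6 ],
       [ 0.03,  0.6 , -0.8 ],
       [-0.99,  0.15,  0.08]])), 58, array([-0.21,  0.38,  0.59,  2.21, -1.17,  0.52, -0.04]))
```

```bash
cat > plan1.py <<'E'
from srch import *
A1=F+.13*NV; R1=tl(4,11,68);W1=np.array([.46,.04,.38]);R2=tl(10,11,60);W2=np.array([.45,-.16,.40]);RF=tl(26,30,180)
def run(q,w):
    P,e=track(q,w);m=np.minimum(P-LO,HI-P);print('err',e,'margin',m[3:].min().round(2),'end',m[-10:].min().round(2),P[-1]);return P
E
python3 - <<'E'
from plan1 import *
import plan1
RPm=RP.as_matrix()
for A in(.10,.13,.15):
  A1=F+A*NV
  q=run(q0,[(A1,RPm)])[-1]
  q=run(q,[(A1+[0,0,.05],RPm)])[-1]
  q1=run(q,[(A1+[0,0,.05],R1)])[-1]
  q=run(q1,[(W1,R1)])[-1]
  q=run(q,[(W1,R2),(W2,R2)])[-1]
  q=run(q,[(W2,RF)])[-1]
  q=run(q,[(G+.09*NV,RF),(G-.026*NV,RF)])[-1]
  print('direct'); q=run(q1,[(W2,R2)])[-1];q=run(q,[(W2,RF)])[-1];q=run(q,[(G+.09*NV,RF),(G-.026*NV,RF)])[-1]
E
```

```text
Traceback (most recent call last):
  File "plan1.py", line 4, in run
    P,e=track(q,w);m=np.minimum(P-LO,HI-P);print('err',e,'margin',m[3:].min().round(2),'end',m[-10:].min().round(2),P[-1]);return P
                                                                  ~~~~~~~~~^^
ValueError: zero-size array to reduction operation minimum which has no identity
```

```bash
sed -i 's/m\[3:\]/m/' plan1.py
python3 - <<'E'
from plan1 import *
RPm=RP.as_matrix()
for A in(.10,.13,.15):
  A1=F+A*NV
  q=run(q0,[(A1,RPm)])[-1]
  q=run(q,[(A1+[0,0,.05],RPm)])[-1]
  q1=run(q,[(A1+[0,0,.05],R1)])[-1]
  q=run(q1,[(W1,R1)])[-1]
  q=run(q,[(W1,R2),(W2,R2)])[-1]
  q=run(q,[(W2,RF)])[-1]
  q=run(q,[(G+.09*NV,RF),(G-.026*NV,RF)])[-1]
  print('direct'); q=run(q1,[(W2,R2)])[-1];q=run(q,[(W2,RF)])[-1];q=run(q,[(G+.09*NV,RF),(G-.026*NV,RF)])[-1]
E
```

```text
err 0.0048449211896847725 margin 0.0 end 0.0 [-1.08 -0.34  1.28  2.37  0.3   0.33  1.79]
err 0.009363654033118188 margin 0.0 end 0.0 [-0.9  -0.34  1.06  2.3   0.23  0.47  1.82]
err 7.880978807613179e-08 margin 0.0 end 0.11 [-0.66  0.15  0.96  1.97 -0.19  1.03  0.96]
err 1.2054963405902194e-08 margin 0.23 end 0.23 [-0.98 -0.11  0.7   1.91  0.08  1.25  0.28]
err 7.794218665701818e-09 margin 0.05 end 0.05 [-0.92 -0.29  0.97  1.91  0.21  1.24  0.72]
err 8.980568027260312e-09 margin 0.05 end 0.09 [-0.43 -0.25  0.75  2.   -0.2   1.03 -0.94]
err 1.4686225751760684e-07 margin 0.09 end 0.16 [-0.29  0.45  0.76  2.18 -1.21  0.71  0.02]
direct
err 1.681924468007855e-08 margin 0.13 end 0.13 [-0.73 -0.21  0.86  1.9   0.11  1.21  0.82]
err 5.8976950506548645e-09 margin 0.12 end 0.12 [-0.35 -0.22  0.69  2.   -0.24  1.03 -0.9 ]
err 4.6962367029819995e-08 margin 0.12 end 0.2 [-0.22  0.43  0.67  2.17 -1.17  0.67 -0.01]
err 0.010927664971429166 margin 0.0 end 0.0 [-0.91 -0.34  1.1   2.36  0.26  0.41  1.82]
err 0.01552187184077678 margin 0.0 end 0.0 [-0.75 -0.34  0.92  2.29  0.17  0.53  1.87]
err 2.40383
[... 940 characters left out ...]
end 0.08 [-0.39  0.02  0.62  1.95 -0.04  1.12  0.82]
err 1.4391151752732965e-09 margin 0.27 end 0.27 [-0.6  -0.07  0.36  1.89  0.03  1.24  0.33]
err 2.9181834728605542e-09 margin 0.17 end 0.17 [-0.47 -0.14  0.67  1.9   0.03  1.2   0.9 ]
err 3.0299555978866544e-09 margin 0.15 end 0.15 [-0.2  -0.19  0.58  1.99 -0.29  1.04 -0.85]
err 1.493539905339279e-08 margin 0.15 end 0.24 [-0.11  0.39  0.52  2.17 -1.1   0.61 -0.07]
direct
err 2.47270704581163e-09 margin 0.21 end 0.21 [-0.4  -0.13  0.6   1.89  0.01  1.2   0.92]
err 2.5538924967880586e-09 margin 0.16 end 0.16 [-0.15 -0.18  0.54  1.99 -0.31  1.04 -0.84]
err 1.1364467924426005e-08 margin 0.16 end 0.24 [-0.07  0.39  0.47  2.16 -1.07  0.59 -0.1 ]
```

>>> step_arm(plan=[[-0.6,0,0,0,0,0],[-0.7,0,0,0,0,0],[-0.7,0,0,0,0,0],[-0.5,0,0.35,0,0,0],[-0.5,0,0.35,0,0,0],[0,0,0,0,0,0]])

```text
t: 16.2
eef_pos: [0.4596, -0.1416, 0.3228]
tool_rot: [0.883, -0.046, 0.461, 0.079]
contact_force: [-0.6, -0.1, -0.2]
gripper_width: -0.0
```

```bash
python3 - <<'E'
from plan1 import *
print(q0)
rel(W2,Q.from_matrix(R1),False)
p=bot.get_obs()['eef_pos']
q=run(q0,[(p,R1)])[-1];q=run(q,[(W2,R2)])[-1];q=run(q,[(W2,RF)])[-1];q=run(q,[(G+.09*NV,RF),(G-.026*NV,RF)])[-1]
E
```

```text
[-0.47 -0.34  0.68  2.28 -0.05  0.56  2.03]
t 16.2 pos [ 0.46 -0.14  0.32] rot [ 0.18  0.08 -0.05] shift after [-1.95 -0.33  0.31] shift cur [-1.76 -0.42  0.84] q7 2.03
err 9.214840097676645e-09 margin 0.0 end 0.08 [-0.17  0.02  0.36  1.94 -0.04  1.12  0.79]
err 1.1403825446504873e-09 margin 0.24 end 0.24 [-0.15 -0.1   0.38  1.88 -0.04  1.19  0.96]
err 1.6035215538757013e-09 margin 0.19 end 0.19 [ 0.05 -0.15  0.37  1.98 -0.36  1.05 -0.79]
err 6.0385714389985585e-09 margin 0.19 end 0.25 [ 0.09  0.36  0.27  2.15 -0.97  0.53 -0.18]
```

>>> step_arm(plan=[[0,0,0,0.0225,0.01,-0.006],[0,0,0,0.0225,0.01,-0.006],[0,0,0,0.0225,0.01,-0.006],[0,0,0,0.0225,0.01,-0.006],[0,0,0,0.0225,0.01,-0.006],[0,0,0,0.0225,0.01,-0.006],[0,0,0,0.0225,0.01,-0.006],[0,0,0,0.0225,0.01,-0.006]])

```text
t: 17.2
eef_pos: [0.4585, -0.1401, 0.3201]
tool_rot: [0.635, 0.345, 0.615, -0.316]
contact_force: [0.1, 0.4, -0.9]
gripper_width: -0.002
```

```bash
python3 - <<'E'
from plan1 import *
np.set_printoptions(precision=4,suppress=True)
print(q0)
p=bot.get_obs()['eef_pos']
W3=np.array([.45,-.16,.36])
for roll in (180,):
  RF=tl(26,30,roll);rel(W3,Q.from_matrix(RF),False)
  q=run(q0,[(p,RF)])[-1];q=run(q,[(G+.09*NV,RF),(G-.026*NV,RF)])[-1]
  q=run(q0,[(W3,R1),(W3,RF)])[-1];q=run(q,[(G+.09*NV,RF),(G-.026*NV,RF)])[-1]
E
```

```text
[-0.1687  0.0351  0.3714  1.934  -0.0496  1.1371  0.8199]
t 17.2 pos [ 0.4585 -0.1401  0.3201] rot [0.3048 0.0592 0.0468] shift after [-1.085  0.296 -0.142] shift cur [-1.016 -0.405  0.297] q7 0.82
err 5.758376367289258e-09 margin 0.24 end 0.24 [-0.0629 -0.0956  0.4444  2.1202 -0.4161  0.863  -0.7277]
err 6.2071442387198946e-09 margin 0.24 end 0.25 [ 0.0213  0.3707  0.3555  2.1587 -1.017   0.5547 -0.1457]
err 3.771986585466768e-09 margin 0.21 end 0.21 [-0.0101 -0.126   0.4326  2.0512 -0.3823  0.9665 -0.7394]
err 6.48469273278576e-09 margin 0.21 end 0.25 [ 0.043   0.368   0.3288  2.1573 -1.0033  0.5469 -0.1579]
```

>>> step_arm(plan=[[0,0,0,0.0254,0.0049,0.0039],[0,0,0,0.0254,0.0049,0.0039],[0,0,0,0.0254,0.0049,0.0039],[0,0,0,0.0254,0.0049,0.0039],[0,0,0,0.0254,0.0049,0.0039],[0,0,0,0.0254,0.0049,0.0039],[0,0,0,0.0254,0.0049,0.0039],[0,0,0,0.0254,0.0049,0.0039]])

```text
t: 18.2
eef_pos: [0.4583, -0.1404, 0.32]
tool_rot: [0.255, 0.743, 0.34, -0.517]
contact_force: [-0.5, 0.2, -0.3]
gripper_width: 0.002
```

>>> step_arm(plan=[[0,0,0,0.0254,0.0049,0.0039],[0,0,0,0.0254,0.0049,0.0039],[0,0,0,0.0254,0.0049,0.0039],[0,0,0,0.0254,0.0049,0.0039],[0,0,0,0,0,0]])

```text
t: 18.82
eef_pos: [0.4578, -0.1401, 0.32]
tool_rot: [0.016, 0.83, 0.142, -0.538]
contact_force: [-0.2, -0.4, -0.3]
gripper_width: 0.005
```

```bash
python3 - <<'E'
from plan1 import *
np.set_printoptions(precision=4,suppress=True)
print(q0)
print(G+.09*NV);rel(G+.09*NV,Q.from_matrix(RF),False)
q=run(q0,[(G+.09*NV,RF),(G-.026*NV,RF)])[-1]
E
```

```text
[-0.0628 -0.0972  0.4442  2.1217 -0.415   0.8623 -0.7226]
[ 0.4889 -0.1471  0.2191]
t 18.82 pos [ 0.4578 -0.1401  0.32  ] rot [ 0.0009 -0.     -0.0001] shift after [2.524 0.688 0.394] shift cur [2.524 0.685 0.398] q7 -0.72
err 6.19034781280739e-09 margin 0.24 end 0.25 [ 0.021   0.3707  0.3559  2.1587 -1.0172  0.5548 -0.1456]
```

Simulated and real joints agree. I now go to the standoff.

>>> step_arm(plan=[[0.5,0.14,0.08,0,0,0],[0.5,0.14,0.08,0,0,0],[0.5,0.14,0.08,0,0,0],[0.5,0.14,0.08,0,0,0],[0.52,0.13,0.08,0,0,0],[0,0,0,0,0,0]])

```text
t: 19.58
eef_pos: [0.4893, -0.1473, 0.2184]
tool_rot: [0.016, 0.83, 0.142, -0.54]
contact_force: [0.4, 0.2, -0.0]
gripper_width: 0.003
```

```bash
python3 - <<'E'
from plan1 import *
np.set_printoptions(precision=4,suppress=True)
rel(G+.01*NV,Q.from_matrix(RF),False); rel(G-.024*NV,Q.from_matrix(RF),False)
print('press dir/unit tool', (RF.T@(-NV)))
p,d=snap('side','s11');t,dt=snap('top','t11')
cv2.imwrite('pics/c11.png',np.hstack([cv2.resize(p[100:300,230:430],(400,400)),cv2.resize(t[170:290,310:430],(400,400))])[:,:,::-1])
E
```

```text
t 19.57 pos [ 0.4893 -0.1473  0.2184] rot [0.0011 0.0004 0.    ] shift after [ 1.93   0.271 -0.355] shift cur [ 1.929  0.274 -0.359] q7 -0.41
t 19.57 pos [ 0.4893 -0.1473  0.2184] rot [0.0011 0.0004 0.    ] shift after [ 2.758  0.391 -0.507] shift cur [ 2.756  0.394 -0.511] q7 -0.41
press dir/unit tool [ 0.974   0.1404 -0.1778]
```

View pics/c11.png

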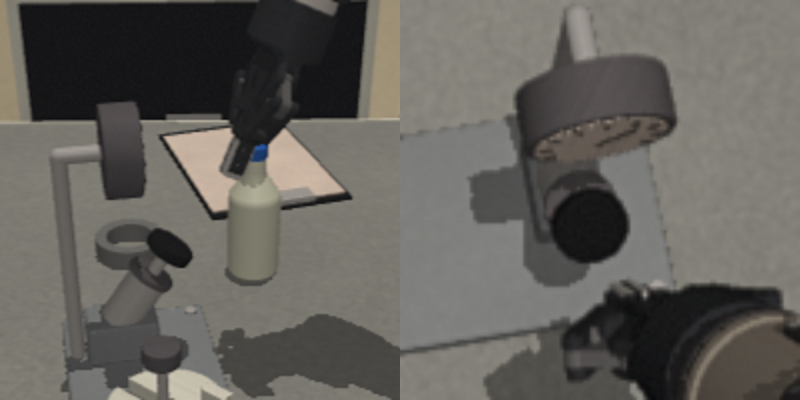

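>>> step_arm(plan=[[0.48,0.068,-0.09,0,0,0],[0.48,0.068,-0.09,0,0,0],[0.48,0.068,-0.09,0,0,0],[0.48,0.068,-0.09,0,0,0],[0,0,0,0,0,0]])

```text
t: 20.3
eef_pos: [0.5351, -0.1384, 0.1561]
tool_rot: [0.016, 0.831, 0.142, -0.538]
contact_force: [0.2, 0.9, 0.2]
gripper_width: -0.002
```

```bash
python3 - <<'E'
from plan1 import *
rel(G-.024*NV,Q.from_matrix(RF),False)
print(q0,bot.get_obs()['contact_force'])
p,d=snap('side','s12');t,dt=snap('top','t12')
cv2.imwrite('pics/c12.png',np.hstack([cv2.resize(p[120:260,250:390],(400,400)),cv2.resize(t[170:290,310:430],(400,400))])[:,:,::-1])
E
```

```text
t 20.3 pos [ 0.54 -0.14  0.16] rot [ 0. -0. -0.] shift after [ 0.87  0.12 -0.1 ] shift cur [ 0.87  0.12 -0.1 ] q7 -0.22
[-0.01  0.29  0.41  2.17 -0.92  0.6  -0.22] [0.23 0.87 0.19]
```

View pics/c12.png

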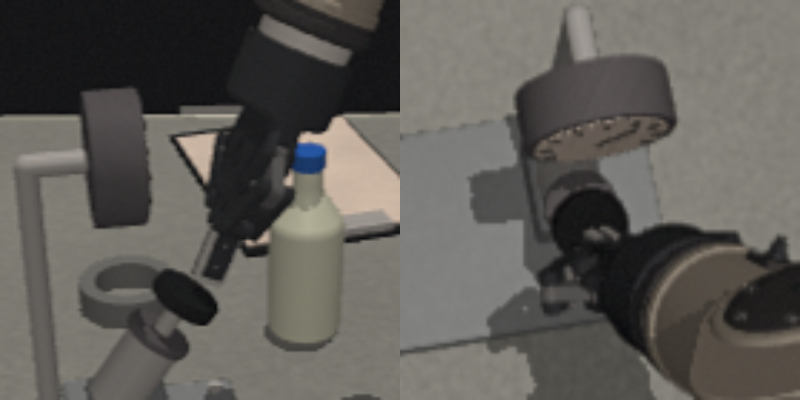

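>>> step_arm(plan=[[0.15,0.02,-0.027,0,0,0],[0.15,0.02,-0.027,0,0,0],[0.15,0.02,-0.027,0,0,0],[0,0,0,0,0,0]])

```text
t: 20.9
eef_pos: [0.5458, -0.137, 0.1411]
tool_rot: [0.015, 0.831, 0.141, -0.538]
contact_force: [-2.2, -1.2, 6.5]
gripper_width: 0.005
```

>>> step_arm(plan=[[0.15,0.02,-0.027,0,0,0],[0.15,0.02,-0.027,0,0,0],[0,0,0,0,0,0]])

```text
t: 21.28
eef_pos: [0.5526, -0.1358, 0.1313]
tool_rot: [0.015, 0.831, 0.141, -0.537]
contact_force: [-4.5, -0.4, 9.6]
gripper_width: 0.001
```

>>> step_arm(plan=[[0.05,0.007,-0.009,0,0,0],[0.05,0.007,-0.009,0,0,0],[0,0,0,0,0,0]])

```text
t: 21.65
eef_pos: [0.5537, -0.1358, 0.1299]
tool_rot: [0.014, 0.832, 0.141, -0.537]
contact_force: [-21.7, -1.0, 33.7]
gripper_width: 0.003
```

```bash
python3 - <<'E'
from plan1 import *
o=bot.get_obs();print(o['contact_force'],(o['eef_pos']-F)@NV)
p,d=snap('side','s13')
cv2.imwrite('pics/c13.png',cv2.resize(p[120:260,250:390],(600,600),interpolation=cv2.INTER_CUBIC)[:,:,::-1])
E
```

```text
[-21.68  -0.96  33.69] -0.02081675424633518
```

View pics/c13.png

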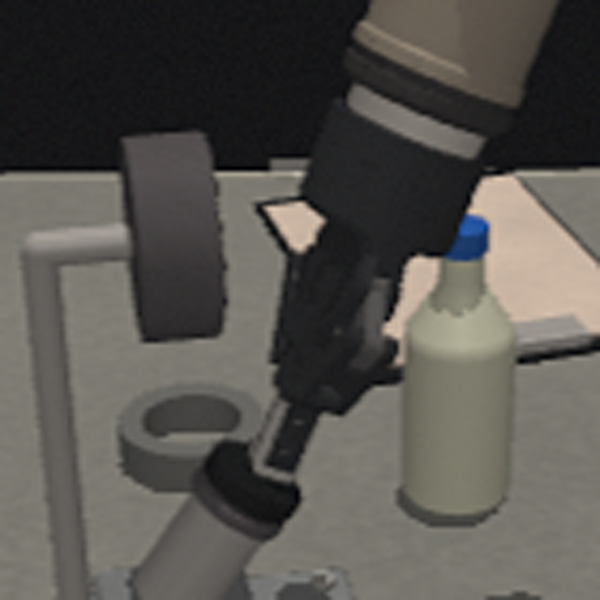

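The plunger head at (255,490) sits down on the tube's collar, and the gripper is clear of the gauge. The force went from 11 to 40 N, so this is the stop. I hold for over a second.

>>> step_arm(plan=[[0.01,0,0,0,0,0],[0,0,0,0,0,0],[0,0,0,0,0,0],[0,0,0,0,0,0],[0,0,0,0,0,0],[0,0,0,0,0,0],[0,0,0,0,0,0],[0,0,0,0,0,0]])

```text
t: 22.7
eef_pos: [0.5537, -0.1358, 0.1298]
tool_rot: [0.014, 0.832, 0.141, -0.537]
contact_force: [-23.7, -1.9, 37.9]
gripper_width: -0.003
```

>>> step_arm(plan=[[0,0,0,0,0,0],[0,0,0,0,0,0],[0,0,0,0,0,0]])

```text
t: 23.08
eef_pos: [0.5537, -0.1358, 0.1298]
tool_rot: [0.014, 0.832, 0.141, -0.537]
contact_force: [-23.8, -2.5, 37.0]
gripper_width: -0.0
```

>>> step_arm(plan=[[-0.25,-0.035,0.045,0,0,0],[-0.3,-0.04,0.05,0,0,0],[-0.4,-0.06,0.07,0,0,0],[-0.5,-0.07,0.09,0,0,0],[-0.6,-0.08,0.11,0,0,0],[-0.7,-0.1,0.13,0,0,0],[-0.6,0,0,0,0,0],[0,0,0,0,0,0]])

```text
t: 24.08
eef_pos: [0.4824, -0.1533, 0.2425]
tool_rot: [0.016, 0.832, 0.141, -0.537]
contact_force: [-0.3, 0.6, -0.2]
gripper_width: 0.0
```

```bash
python3 - <<'E'
from slot import *
o=bot.get_obs();print(o['t'],o['eef_pos'],o['contact_force'])
p,d=snap('side','s14');t,dt=snap('top','t14')
cv2.imwrite('pics/c14.png',np.hstack([cv2.resize(p[120:360,220:460],(400,400)),cv2.resize(t[190:310,170:410],(400,200)).repeat(2,0)])[:,:,::-1])
P,C,U=cloud('side','s14',(275,285,360,360))
k=(P[:,2]>.09)&(P[:,2]<.115)&(C.astype(int).min(1)>85)
c,w,A=plane(P[k]);print(len(A),c,w)
a,b=[np.load(f'pics/{n}.npz')['d'] for n in('t8','t14')];print('plunger depth before/after',np.median(a[233:240,363:371]),np.median(b[233:240,363:371]))
f=np.load('pics/t0.npz' if 0 else 'pics/top0.npz')['p'].astype(int);print('small diff',np.abs(f[200:245,175:220]-t[200:245,175:220].astype(int)).mean(),'bottle',np.abs(f[265:305,420:475]-t[265:305,420:475].astype(int)).mean(),'tape',np.abs(f[205:250,435:480]-t[205:250,435:480].astype(int)).mean())
E
```

```text
24.075 [ 0.48240543 -0.15325764  0.24250689] [-0.31677393  0.57892702 -0.20726437]
1428 [0.55171465 0.0663738  0.10323985] [-0.0012811   0.0017098   0.99999772]
plunger depth before/after 0.9283338 0.9273447
small diff 6.939259259259259 bottle 52.98378787878788 tape 6.119506172839507
```

View pics/c14.png

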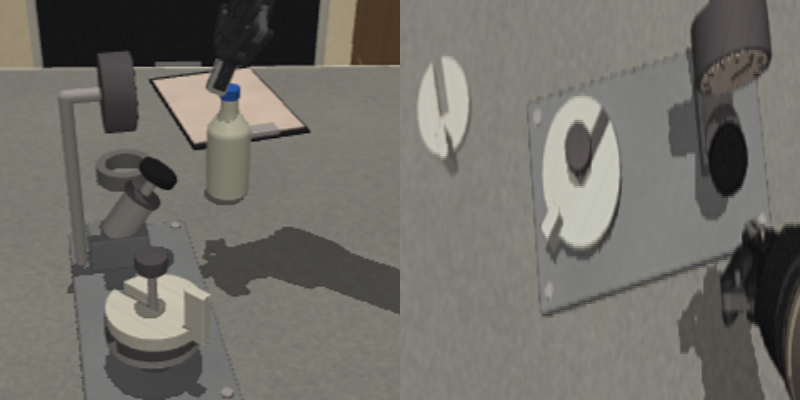

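The plunger is back up, the weight lies flat, and the bystanders look unmoved. The bottle's top-view patch differs because the arm covers it, and the side view shows it in place. I hand in.

```bash
python3 - <<'E'
from h import *
a=np.load('pics/side0.npz')['p'].astype(int);b=np.load('pics/s14.npz')['p'].astype(int)
print('bottle side diff',np.abs(a[195:240,345:368]-b[195:240,345:368]).mean())
print(bot.get_obs()['joint_vel'].max())
print(bot.hand_in())
E
```

```text
bottle side diff 1.1668276972624798
0.020994813228276163
the job is handed in; nothing more can be done
None
```

I put the larger weight on the carrier and pressed the plunger to its stop and back. I handed the job in shortly after t = 24 s of the 58 s; hand-in gives no verdict.

**Weight:** I gripped it by the lug, turned it about 64°, slid it onto the stem under the cap, lowered it and let go.
- **Flatness and height:** its top face measures 103 mm, against 102 mm nominal. Tilt is under 0.003 rad.
- **Centring:** the rim fit from the top view puts the centre about 2 mm from the stem axis. A first automatic fit gave a centre about 6 mm off and a radius of 48 mm instead of 52 mm. I rejected it and fitted hand-picked rim points instead.
- **Slot:** it faces about -37°, against roughly +37° for the old weight, so they are about 74° apart.

**Plunger:** my first approach at exactly 35° stalled on joint limits without touching anything. I re-postured and came in leaning 26° instead, pressing along the plunger's axis.
- **Stop:** the force rose from 11 to about 40 N, and the picture shows the head down on the collar. My fingertip reading gave 20.8 mm of travel, good to about 1–2 mm, so it does not by itself prove the 20.5 mm threshold was passed.
- **Hold and return:** I held it there about 1.4 s. After release the head's depth reads within 1 mm of its rest value.

**Bystanders:** the small weight and tape look unmoved. The bottle's top-view check disagreed because the arm and its shadow cover it there; in the side view it has not moved. The robot was clear of everything at hand-in.

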